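Pack the pH kit and the conductivity kit for the field

ROBOT

A 6-joint arm with a two-finger parallel gripper is mounted at the origin on the work surface. World frame = base frame: x ahead of the robot, y to its left, z up, the work surface at z = 0. Lengths are in m, angles in rad, forces in N, time in s.
With the tool pointing down it reaches from about 0.225 to 0.875 m from the base axis. Payload 3.4 kg.
Tool frame: the origin (TCP) lies on the centre line of the jaws, within the pads' length; the fingertips stand 14 mm ahead of it and the grasp point (between the pads) lies 5 mm behind it; z points along the fingers, y is the line along which they close (so a half turn about z gives the same grasp; the last joint's range is limited). The gripper opens to 85 mm and grips with 20 to 120 N. Pads are 22 mm wide; open, the fingers measure 114 mm over their backs; the gripper's body (76 mm by 85 mm) begins 54 mm behind the grasp point. The pads swing forward as they close: fully open they stand 13 mm farther back than shut.
Start: joints at [-1.47, 0.276, 1.505, -0, 1.361, -0.121], TCP at [0.126, -0.561, 0.245] pointing down, gripper open.
Joint ranges: [-2.89, 2.89], [-0.75, 2.08], [0.22, 2.7], [-1.18, 4.32], [0.11, 2.71], [-2.7, 2.7]. Speed limits (rad/s): [2.57, 2.57, 3.14, 3.14, 3.14, 3.14].

INTERFACE

Orientations are given as a unit quaternion [w, x, y, z].
In Python, from rig import manip, eyes gives the robot as it stands.
- The arm moves only by the shell command python3 -m creep 'ROWS' [FORCE]. ROWS is JSON, a list of rows, each a list of 5 numbers: the opening, from 0 (shut) to 1 (fully open), then the shift along the tool's x, y, z normalised to -1 to 1, where 1 is 0.5 m, then the turn about the tool's z normalised to -1 to 1, where 1 is 360 degrees. In form: [[fingers, dx, dy, dz, spin], ...]. A call has 1 to 10 rows; each row is the pose to reach, as a shift and turn from the pose commanded when the call began, along the tool's axes at that moment, turning the shorter way round; what a row does not reach only later rows make up. A row lasts 1/10 s, in which the tool goes at most 50 mm and 8.59 degrees, less where a joint would pass 70% of its speed; a pose out of reach is approached as far as the arm can. A call with a number of a shift or a turn outside -1 to 1 is refused whole. A call with a gripper value outside its range is refused whole. The fingers move at their own pace and stop on an object; FORCE is the grip in N (left out, the last holds). Time passes only in rows, so rows that repeat a pose let the fingers close. It gives the time, the measured TCP pose, the force, the opening and the grip force at its end, in the units of the state.
- manip.get_state(): the state, without advancing time (a new reading comes with each control period).
- eyes.get_image(name): name is "side" or "top"; returns a dict with "frame" (384x512x3 uint8, red, green, blue), "fx", "fy", "cx", "cy" (pixels), "k1" (the pictures are not rectified: a ray, as slopes to the right and down, at radius r is drawn at 1 + k1 r^2 times it, then the intrinsics apply), "R" (3x3) and "t" (3): a world point X has camera coordinates R X + t. Camera axes: x right, y down, z forward; pixel columns grow to the right and rows downward; lengths in m; the calibration is good to about 2 mm. A picture is of the moment at which its call begins. There is no depth.
- manip.sign_off(): hands the job in; it is judged then, once.
Trained networks look in the newest picture that a camera, given by its name, has taken for a name from the list of things; names that differ only in an ending like _2 or _b are one class to them, and where a whole thing is asked for, a point or a joint stands for the part that bears it (a point fixed in the world has none). Each returns a list of dicts, best first, with "confidence" (0 to 1); they miss things now and then, are a little off and sometimes report something else, mostly with a low value. They report only what shows in the picture. A call takes as long as a camera call. They do not tell look-alikes from the thing itself.
- eyes.regions_of(camera, label): "mask" (384x512 bool, what is visible of it) and "bbox" ([left, top, right, bottom] in pixels, round what is visible of it).
- eyes.place_of(camera, label): "centre" ([column, row] in pixels: a listed point, or the origin of a listed thing).
The state is a dict: "clock": time; "qpos": joint angles; "qd": joint speeds; "effort": joint torques, N m; "position": TCP position; "ee_rot": TCP orientation; "contact_force": force on the tool from outside, world axes, zero at the start; "moment": the same for the moment, N m; "width": finger opening in m; "gripper_force": force on a finger pad.
Only numpy, scipy, OpenCV 4.12 (cv2) and the standard library are available. Lean on these libraries where they do the work, as an engineer would, in place of code of your own. Each camera call takes 0.05 s, during which the arm holds its last target. There are 200 camera calls.

TASK

Make up the two field kits. Into the orange case goes the pH kit: the white-and-orange tester in the long slot, the red buffer bottle in the pocket with the red dot and the yellow one in the pocket with the yellow dot; into the green case goes the conductivity kit: the green tester in the long slot and the green bottle in the pocket. Set everything down in its place without dropping it, bottles upright and testers flat with the display up, each fully down on the bottom of its recess, and leave the blue bottle and the white beaker standing where they are.

Things in the scene. Friction and masses are not known exactly. Their poses are not given: they have to be found in the camera images.
- case_ph: open orange case, fixed, 200 (its x) x 164 (y) mm, rim 32 mm, grey foam top 30 mm above bench; handle juts 24 mm at -x. Origin: centre of underside, z up. Slot 166 (x) x 54 mm at x 0, y -38 mm, floor 14 mm above bench; tester lies either way round. Pockets 58 x 58 mm, floor 6 mm above bench: red dot at x -48, y 42 mm; yellow dot at x 48, y 42 mm (dots on the foam between pocket and slot).
- case_cond: open green case, fixed, 200 (its x) x 164 (y) mm, rim 32 mm, grey foam top 30 mm above bench; handle juts 24 mm at -x. Origin: centre of underside, z up. Slot 166 (x) x 54 mm at x 0, y -38 mm, floor 14 mm above bench; tester lies either way round. Pocket 58 x 58 mm, floor 6 mm above bench, at x 0, y 42 mm (green dot on the foam between pocket and slot).
- tester_ph: pocket tester, white with orange sensor cap, band and end, lying flat, small display up: 150 mm long (its x; sensor cap at +x), 38 mm wide (y; straight-sided from x = -75 to +30 mm, cap 33 mm), 30 mm high, 90 g. Origin: centre of underside. Grip across its width at the origin. Belongs in the slot of the orange case.
- tester_cond: pocket tester, light green with dark green sensor cap, band and end, lying flat, small display up: 150 mm long (its x; sensor cap at +x), 38 mm wide (y; straight-sided from x = -75 to +30 mm, cap 33 mm), 30 mm high, 90 g. Origin: centre of underside. Grip across its width at the origin. Belongs in the slot of the green case.
- buffer_red: upright buffer bottle, all red with a white paper band round it: body 42 mm diameter to 50 mm height, then a shoulder, cap 35 mm diameter from 58 to 78 mm (overall height), 80 g. Origin: centre of underside; z up; round. Grip across the body 30 to 48 mm up. Belongs in the red-dot pocket of the orange case.
- buffer_yellow: upright buffer bottle, all yellow with a white paper band round it: body 42 mm diameter to 50 mm height, then a shoulder, cap 35 mm diameter from 58 to 78 mm (overall height), 80 g. Origin: centre of underside; z up; round. Grip across the body 30 to 48 mm up. Belongs in the yellow-dot pocket of the orange case.
- standard_green: upright buffer bottle, all green with a white paper band round it: body 42 mm diameter to 50 mm height, then a shoulder, cap 35 mm diameter from 58 to 78 mm (overall height), 80 g. Origin: centre of underside; z up; round. Grip across the body 30 to 48 mm up. Belongs in the pocket of the green case.
- buffer_blue: upright buffer bottle, all blue with a white paper band round it: body 42 mm diameter to 50 mm height, then a shoulder, cap 35 mm diameter from 58 to 78 mm (overall height), 80 g. Origin: centre of underside; z up; round. Grip across the body 30 to 48 mm up. Not needed in either kit: it stays where it stands.
- beaker: empty white plastic beaker standing among the bottles, 42 mm wide at the foot, 46 mm at the rim, 58 mm high, about 60 g. Origin: centre of its underside. Not needed: it stays where it stands.
Not all that is in view belongs to the job. Of the things that look like the tester_ph, the smaller one is meant.

How it is judged:
At the end, for the whole second after the job is handed in: Each tester and bottle is released, at rest, upright (testers display up; tilt under 0.1 rad) in its own recess of its own case: within 12 mm of its middle (testers 14 mm lengthwise) and 4 mm of its floor; blue bottle and beaker upright within 20 mm of their start (x of tester_ph in the frame of case_ph between -0.014 and 0.014 m and y of tester_ph in the frame of case_ph between -0.05 and -0.026 m and z of tester_ph in the frame of case_ph between 0.01 and 0.018 m and angle between each of tester_ph, buffer_red, buffer_yellow, tester_cond, standard_green, buffer_blue, beaker's own z axis and vertical below 0.1 rad and linear speed of each of tester_ph, buffer_red, buffer_yellow, tester_cond, standard_green below 0.01 m/s and angular speed of each of tester_ph, buffer_red, buffer_yellow, tester_cond, standard_green below 0.1 rad/s and x of buffer_red in the frame of case_ph between -0.06 and -0.036 m and y of buffer_red in the frame of case_ph between 0.03 and 0.054 m and z of buffer_red in the frame of case_ph between 0.002 and 0.01 m and x of buffer_yellow in the frame of case_ph between 0.036 and 0.06 m and y of buffer_yellow in the frame of case_ph between 0.03 and 0.054 m and z of buffer_yellow in the frame of case_ph between 0.002 and 0.01 m and x of tester_cond in the frame of case_cond between -0.014 and 0.014 m and y of tester_cond in the frame of case_cond between -0.05 and -0.026 m and z of tester_cond in the frame of case_cond between 0.01 and 0.018 m and x of standard_green in the frame of case_cond between -0.012 and 0.012 m and y of standard_green in the frame of case_cond between 0.03 and 0.054 m and z of standard_green in the frame of case_cond between 0.002 and 0.01 m and distance of each of buffer_blue, beaker from where it was at the start of the episode below 0.02 m); the robot touches nothing.
It fails at once if a tester or bottle dropped or thrown: faster than 0.6 m/s while not held (a fall of about 18 mm) ((linear speed of buffer_red above 0.6 m/s and contact force between the fingers and buffer_red below 0.05 N) or (linear speed of buffer_yellow above 0.6 m/s and contact force between the fingers and buffer_yellow below 0.05 N) or (linear speed of standard_green above 0.6 m/s and contact force between the fingers and standard_green below 0.05 N) or (linear speed of tester_ph above 0.6 m/s and contact force between the fingers and tester_ph below 0.05 N) or (linear speed of tester_cond above 0.6 m/s and contact force between the fingers and tester_cond below 0.05 N)).
It fails at once if the blue bottle or the beaker pushed more than 30 mm from its place (distance of any of buffer_blue, beaker from where it was at the start of the episode above 0.03 m).
It also fails if it takes over 125 s, if anything falls off the work surface, if the arm or the gripper's body presses on something with over 40 N, if the wrist force passes 120 N, or if a joint passes its speed limit or range.

## Working session

There is one attempt and no reset: what is moved stays moved. The work goes in short steps, Python scripts to look and compute and a shell command to move; the robot and the scene stay as the last step left them, time stands still between calls to the robot, and variables do not carry over. Pictures are saved under pics/ and viewed, at most 14 in all, crops included, and the job is handed in when it is done.

```bash
ls; mkdir -p pics; python3 - <<'E'
from rig import manip, eyes
import cv2
s=manip.get_state(); print({k:s[k] for k in('clock','position','ee_rot','width','qpos')})
for n in('top','side'):
    d=eyes.get_image(n); cv2.imwrite(f'pics/{n}0.png',cv2.resize(d['frame'][:,:,::-1],(800,600),interpolation=cv2.INTER_CUBIC))
    print(n,[d[k] for k in('fx','fy','cx','cy','k1')],d['R'],d['t'])
E
```

```text
pics
{'clock': 0.0, 'position': array([ 0.12641995, -0.56039708,  0.24443643]), 'ee_rot': array([-9.33539583e-04,  9.93857591e-01,  1.10662626e-01,  2.63063020e-06]), 'width': 0.08510912180365578, 'qpos': array([-1.47001282e+00,  2.76588422e-01,  1.50615077e+00, -1.39138228e-05,
        1.36072050e+00, -1.20993173e-01])}
top [369.6122538243545, 369.6122538243545, 256.7204355443454, 189.48400193462584, -0.06537105862396306] [[-0.01113146 -0.99969486  0.02205192]
 [-0.99373253  0.00860659 -0.11145218]
 [ 0.11122838 -0.02315434 -0.9935251 ]] [-0.0032644   0.49297554  1.01018848]
side [478.79331515783184, 478.79331515783184, 268.8005570583918, 202.59640522018069, -0.20365277250000513] [[-0.99375645 -0.11076513 -0.01338644]
 [-0.07020194  0.71402048 -0.69659633]
 [ 0.08671678 -0.69130734 -0.71733838]] [0.482348   0.05282547 1.09517897]
```

View pics/top0.png

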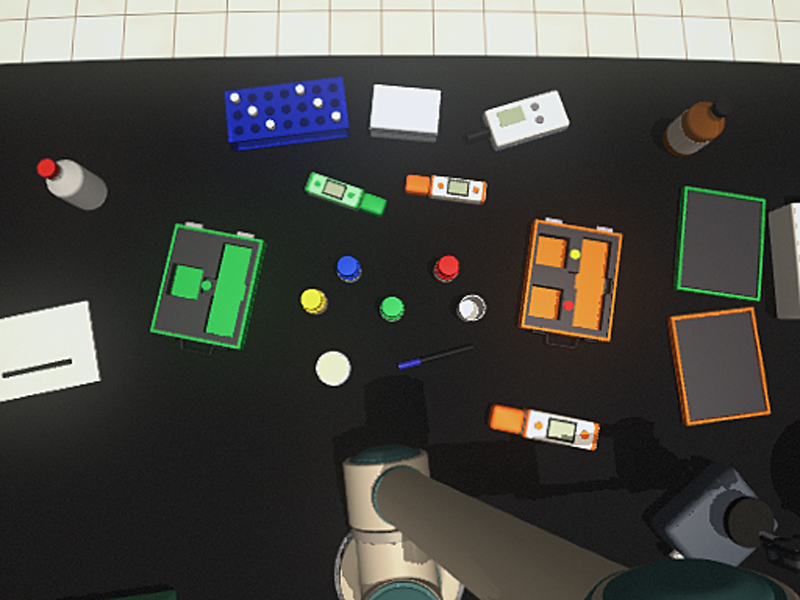

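View pics/side0.png

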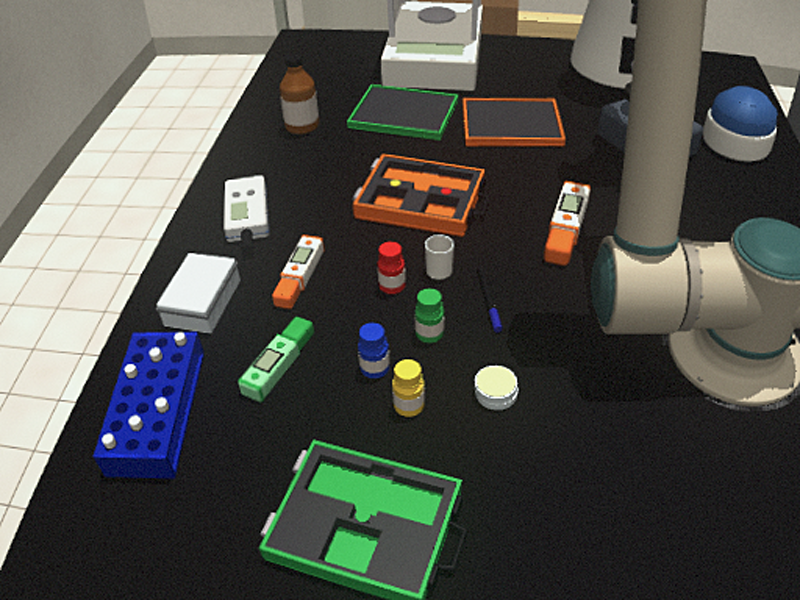

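The top view (800x600) shows these candidates:
- **Testers:** white-and-orange at (446,188), small, and at (545,427), larger. The green tester is at (346,193).
- **Bottles:** red (447,268), yellow (313,301), green (392,308) and blue (348,268). The beaker is at (471,307), with a jar at (333,368) and a white bottle with a red cap at (72,183).
- **Cases:** orange (571,280) and green (207,286). Their lids at (720,366) and (722,243) look similar.

I choose the small tester at (446,188), and next I'll measure everything from both views.

```bash
cat > h.py <<'E'
import numpy as np, cv2
from scipy.optimize import minimize, least_squares
from rig import manip, eyes
def proj(d,X):
    c=np.atleast_2d(X)@d['R'].T+d['t']; s=c[:,:2]/c[:,2:]
    s=s*(1+d['k1']*(s**2).sum(1,keepdims=True))
    return s*[d['fx'],d['fy']]+[d['cx'],d['cy']]
def tri(ds,ps):   # pixel pairs -> world point
    f=lambda X:np.concatenate([proj(d,X)[0]-p for d,p in zip(ds,ps)])
    r=least_squares(f,[.5,0,.02]); return r.x,np.abs(r.fun).max()
a=np.linspace(0,2*np.pi,40,endpoint=False)
def ring(r,z): return np.c_[r*np.cos(a),r*np.sin(a),0*a+z]
BOT=np.r_[ring(.021,0),ring(.021,.05),ring(.0175,.058),ring(.0175,.078)]
BEA=np.r_[ring(.021,0),ring(.023,.058)]
def box(x0,x1,w,h): return np.array([[x,y,z] for x in(x0,x1) for y in(-w/2,w/2) for z in(0,h)])
TES=np.r_[box(-.075,.03,.038,.03),box(.03,.075,.033,.028)]
CASE=box(-.1,.1,.164,.032)
def place(M,p):
    c,s=np.cos(p[3]),np.sin(p[3]); return M@np.array([[c,s,0],[-s,c,0],[0,0,1]])+p[:3]
def sil(d,P):
    m=np.zeros((768*2,1024*2),np.uint8)
    q=cv2.convexHull(np.float32(proj(d,P)*4+1.5)); cv2.fillConvexPoly(m,np.int32(q*16+.5),255,shift=4)
    return cv2.resize(m,(512,384),interpolation=cv2.INTER_AREA)/255.
def fit(ds,ms,M,p0,yaw,z=True):
    idx=[0,1]+([2] if z else [])+([3] if yaw else [])
    def full(q): p=np.array(p0,float); p[idx]=q; return p
    def cost(q):
        P=place(M,full(q)); t=0
        for d,m in zip(ds,ms):
            s=sil(d,P); t+=1-np.minimum(s,m).sum()/np.maximum(s,m).sum()
        return t/len(ms)
    q0=np.array(p0,float)[idx]; st=np.array([.006,.006,.006,.08])[idx]
    S=np.vstack([q0]+[q0+e for e in np.diag(st)])
    r=minimize(cost,q0,method='Nelder-Mead',options=dict(initial_simplex=S,xatol=1e-4,fatol=1e-4,maxiter=250))
    return full(r.x),r.fun
E
python3 - <<'E'
from h import *
import pickle
ds={n:eyes.get_image(n) for n in('top','side')}
out={}
for l in ['case_ph','case_cond','tester_ph','tester_cond','buffer_red','buffer_yellow','standard_green','buffer_blue','beaker']:
    for n in ds:
        R=eyes.regions_of(n,l); P=eyes.place_of(n,l); out[l,n]=(R,P)
        print(l,n,[(round(r['confidence'],2),[int(v) for v in r['bbox']],int(r['mask'].sum())) for r in R],[(round(p['confidence'],2),np.round(p['centre'],1).tolist()) for p in P])
pickle.dump((ds,out),open('o.pkl','wb'))
cv2.imwrite('pics/crop.png',cv2.resize(ds['top']['frame'][90:300,180:420,::-1],(686,600),interpolation=cv2.INTER_CUBIC))
E
```

```text
case_ph top [(0.57, [333, 140, 397, 224], 4428)] [(0.75, [364.0, 180.8]), (0.72, [202.0, 193.5])]
case_ph side [(0.88, [224, 99, 314, 150], 3276)] [(0.93, [266.2, 127.7])]
case_cond top [(0.56, [99, 143, 167, 227], 4546)] [(0.66, [138.3, 186.5]), (0.23, [251.6, 199.5])]
case_cond side [(0.71, [169, 280, 300, 382], 9191)] [(0.8, [234.4, 336.8])]
tester_ph top [(0.81, [311, 258, 384, 287], 1232), (0.68, [260, 113, 311, 131], 787)] [(0.83, [285.2, 122.3]), (0.67, [346.4, 273.3])]
tester_ph side [(0.83, [170, 145, 207, 197], 868), (0.71, [349, 117, 377, 170], 922)] [(0.96, [363.0, 148.0]), (0.95, [191.4, 175.9])]
tester_cond top [(0.58, [197, 113, 249, 139], 712)] [(0.69, [219.7, 125.6])]
tester_cond side [(0.8, [153, 200, 204, 255], 1171)] [(0.8, [177.9, 229.9])]
buffer_red top [(0.66, [276, 163, 293, 181], 220)] [(0.73, [283.9, 175.0])]
buffer_red side [(0.89, [243, 157, 260, 184], 468), (0.24, [154, 200, 203, 254], 1080)] [(0.92, [251.7, 180.4])]
buffer_yellow top [(0.51, [191, 184, 210, 200], 225)] [(0.76, [200.4, 189.8])]
buffer_yellow side [(0.96, [247, 231, 272, 266], 640)] [(0.75, [259.1, 259.9])]
standard_green top [(0.59, [246, 191, 253, 205], 187)] [(0.59, [250.0, 199.9])]
standard_green side [(0.63, [266, 186, 286, 220], 544)] [(0.73, [272.7, 213.7])]
buffer_blue top [(0.69, [213, 165, 232, 180], 234)] [(0.71, [223.0, 173.2])]
buffer_blue side [] [(0.76, [241.4, 234.9])]
beaker top [(0.75, [292, 190, 309, 203], 213)] [(0.67, [299.5, 197.1])]
beaker side [(0.84, [269, 146, 288, 178], 463)] [(0.69, [279.3, 169.2]), (0.35, [190.6, 176.2])]
```

View pics/crop.png

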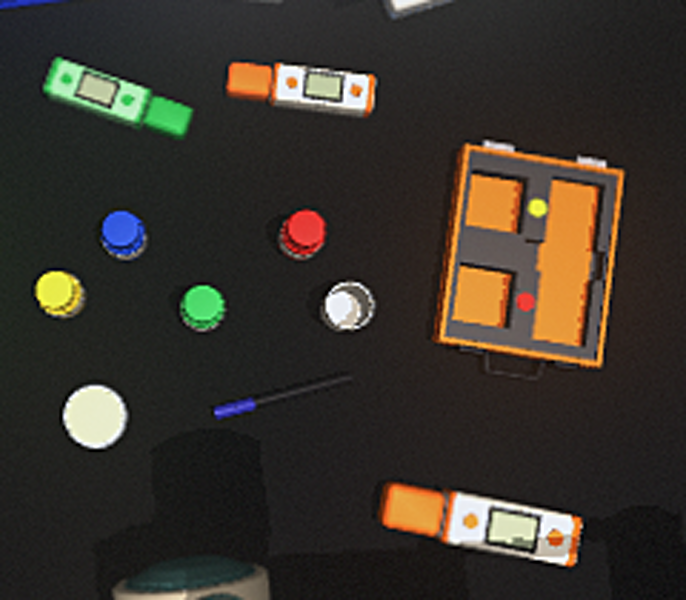

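The crop confirms the choice. The small white-and-orange tester is at crop (301,88), display up with its cap to the left, and the larger look-alike is at (482,523).

```bash
python3 - <<'E'
from h import *
import pickle
ds,out=pickle.load(open('o.pkl','rb')); D=[ds['top'],ds['side']]
near={'case_ph':(364,181),'case_cond':(138,186),'tester_ph':(285,122)}
nears={'tester_ph':(191,176)}
Ms={'case':CASE,'test':TES,'buff':BOT,'stan':BOT,'beak':BEA}
def pick(L,c,key):
    if not c: return L[0] if L else None
    f=(lambda r:np.hypot(*(np.array(r['centre'])-c))) if key=='P' else (lambda r:np.hypot(*((np.array(r['bbox'][:2])+r['bbox'][2:])/2-c)))
    return min(L,key=f)
for l in dict.fromkeys(k[0] for k in out):
    P=[pick(out[l,n][1],c.get(l),'P')['centre'] for n,c in(('top',near),('side',nears))]
    X,e=tri(D,[np.array(p) for p in P])
    M=Ms[l[:4]]; yaw=l[:4] in('case','test')
    res=[]
    for kind in('net','thr'):
        ms=[];dd=[]
        for n,c in(('top',near),('side',nears)):
            r=pick(out[l,n][0],c.get(l),'R')
            if r is None: continue
            m=r['mask'].astype(np.uint8)
            if kind=='thr':
                b=[int(v) for v in r['bbox']]; g=ds[n]['frame'].max(2); t=np.zeros_like(m)
                t[b[1]-4:b[3]+5,b[0]-4:b[2]+5]=(g>75)[b[1]-4:b[3]+5,b[0]-4:b[2]+5]
                t=cv2.morphologyEx(t,cv2.MORPH_CLOSE,np.ones((3,3)))
                nn,lb,st,_=cv2.connectedComponentsWithStats(t); m=(lb==1+st[1:,4].argmax()).astype(np.uint8)
            ms.append(m.astype(float)); dd.append(ds[n])
        best=None
        for y in ([-1.57-.2,-1.57+.2,-1.2] if l[:4]=='case' else [1.2,1.57,1.9,-1.2,-1.57,-1.9] if yaw else [0]):
            p,f=fit(dd,ms,M,[*X[:2],max(0,min(X[2],.01)),y],yaw)
            if best is None or f<best[1]: best=(p,f)
        res.append(best)
    print(l,'tri',np.round(X,4),round(e,1),*[f'| {np.round(p,4)} {f:.3f}' for p,f in res])
E
```

```text
case_ph tri [ 0.5242 -0.3236 -0.0015] 1.7 | [ 0.5191 -0.3181  0.006  -2.0287] 0.267 | [ 5.1260e-01 -3.1400e-01 -1.0000e-03 -1.8771e+00] 0.473
case_cond tri [ 0.5132  0.3351 -0.0067] 1.6 | [ 0.5153  0.3426  0.0043 -2.0972] 0.262 | [ 0.5025  0.3568 -0.0022 -1.7336] 0.335
tester_ph tri [ 0.6941 -0.0945  0.0067] 0.3 | [ 0.6949 -0.0922  0.0071  1.4525] 0.082 | [ 0.6953 -0.0913  0.0038  1.4625] 0.125
tester_cond tri [0.6812 0.0967 0.0175] 0.1 | [ 6.8450e-01  9.2000e-02  1.1000e-03 -1.9042e+00] 0.116 | [ 6.852e-01  9.160e-02  6.000e-04 -1.907e+00] 0.143
buffer_red tri [ 0.537  -0.087   0.0119] 0.4 | [ 0.5415 -0.0887  0.0026  0.    ] 0.104 | [ 0.5416 -0.0894  0.0041  0.    ] 0.065
buffer_yellow tri [0.4917 0.1524 0.0057] 1.4 | [0.4861 0.1492 0.0046 0.    ] 0.068 | [0.4852 0.1478 0.0044 0.    ] 0.063
standard_green tri [0.4713 0.0109 0.0014] 1.9 | [0.4707 0.0115 0.004  0.    ] 0.102 | [0.4702 0.0103 0.0045 0.    ] 0.076
buffer_blue tri [0.5397 0.0876 0.0073] 1.2 | [0.5414 0.0854 0.0083 0.    ] 0.081 | [0.5419 0.0867 0.0053 0.    ] 0.089
beaker tri [ 0.4721 -0.1297  0.0169] 0.3 | [ 0.4696 -0.1305  0.0045  0.    ] 0.120 | [ 0.4692 -0.1309  0.0054  0.    ] 0.196
```

```bash
python3 - <<'E'
from h import *
import pickle
ds,out=pickle.load(open('o.pkl','rb')); D=[ds['top'],ds['side']]
X0={'case_ph':([.524,-.323,0,-.1],(3,20)),'case_cond':([.513,.335,0,-.25],(50,75))}
vis=[]
for l,(p0,h) in X0.items():
  for V in(90,120,150):
    ms=[]
    for d in D:
        c=proj(d,place(CASE,np.array(p0))); b=np.r_[c.min(0)-14,c.max(0)+14].astype(int); b=np.maximum(b,0)
        hsv=cv2.cvtColor(d['frame'],cv2.COLOR_RGB2HSV)
        t=cv2.inRange(hsv,(h[0],120,V),(h[1],255,255)); k=np.zeros_like(t); k[b[1]:b[3],b[0]:b[2]]=t[b[1]:b[3],b[0]:b[2]]
        n,lb,st,_=cv2.connectedComponentsWithStats(k); k=np.uint8(lb==1+st[1:,4].argmax())
        m=np.zeros_like(k); cv2.fillConvexPoly(m,cv2.convexHull(cv2.findNonZero(k)),1); ms.append(m.astype(float))
    print(l,V,[ (np.round(p,4),round(f,3)) for p,f in (fit(D,ms,CASE,p0,True),fit(D[:1],ms[:1],CASE,p0,True,False),fit(D[1:],ms[1:],CASE,p0,True,False))])
  p=fit(D,ms,CASE,p0,True)[0]; vis.append(p)
# overlay all
for d,n in zip(D,('top','side')):
    im=cv2.resize(d['frame'][:,:,::-1],(1600,1200),interpolation=cv2.INTER_CUBIC)
    s=1600/512
    def poly(P): cv2.polylines(im,[np.int32((proj(d,P)+.5)*s*16)],True,(255,0,255),1,cv2.LINE_AA,4)
    def rect(cx,cy,w,h,z,p): poly(place(np.array([[cx+i*w/2,cy+j*h/2,z] for i,j in((1,1),(1,-1),(-1,-1),(-1,1))]),p))
    for p,pk in zip(vis,([-.048,.048],[0])):
        rect(0,0,.2,.164,.032,p); rect(0,-.038,.166,.054,.014,p)
        for x in pk: rect(x,.042,.058,.058,.006,p)
    for p in([.695,-.0918,.003,1.457],[.6848,.0918,.001,-1.905]):
        for z in(0,.03): rect(0,0,.15,.038,z,np.array(p))
    for p in([.5415,-.089,.0,0],[.4855,.1485,0,0],[.4705,.011,0,0]):
        for r,z in((.021,0),(.0175,.078)): poly(place(ring(r,z),np.array(p)))
    if n=='top': v=im[280:880,160:1280]; v=cv2.resize(v,(800,429))
    else: v=cv2.resize(im[260:1200,400:1100],None,fx=.638,fy=.638)
    cv2.imwrite(f'pics/ov_{n}.png',v)
E
```

```text
case_ph 90 [(array([ 0.5212, -0.3175,  0.0054, -0.1646]), np.float64(0.383)), (array([ 0.525 , -0.3178,  0.    ,  0.1367]), np.float64(0.741)), (array([ 0.522 , -0.3249,  0.    , -0.1695]), np.float64(0.023))]
case_ph 120 [(array([ 0.5223, -0.32  ,  0.0039, -0.1661]), np.float64(0.386)), (array([ 0.5251, -0.3162,  0.    ,  0.1415]), np.float64(0.745)), (array([ 0.5229, -0.3257,  0.    , -0.1638]), np.float64(0.022))]
case_ph 150 [(array([ 0.5283, -0.4347, -0.0642, -0.1966]), np.float64(0.421)), (array([ 0.5259, -0.3185,  0.    ,  0.1419]), np.float64(0.747)), (array([ 0.5217, -0.356 ,  0.    , -0.1725]), np.float64(0.157))]
case_cond 90 [(array([ 0.5243,  0.2863, -0.1233, -0.13  ]), np.float64(0.683)), (array([ 0.5289,  0.3258,  0.    , -0.226 ]), np.float64(0.737)), (array([ 0.5522,  0.3205,  0.    , -0.5703]), np.float64(0.752))]
case_cond 120 [(array([ 0.5235,  0.283 , -0.1157, -0.1386]), np.float64(0.69)), (array([ 0.5315,  0.3299,  0.    , -0.2401]), np.float64(0.741)), (array([ 0.5134,  0.233 ,  0.    , -1.4957]), np.float64(0.716))]
case_cond 150 [(array([ 0.5242,  0.287 , -0.1287, -0.143 ]), np.float64(0.69)), (array([ 0.5315,  0.3297,  0.    , -0.2406]), np.float64(0.743)), (array([ 0.5343,  0.3358,  0.    , -0.5325]), np.float64(0.764))]
```

View pics/ov_top.png

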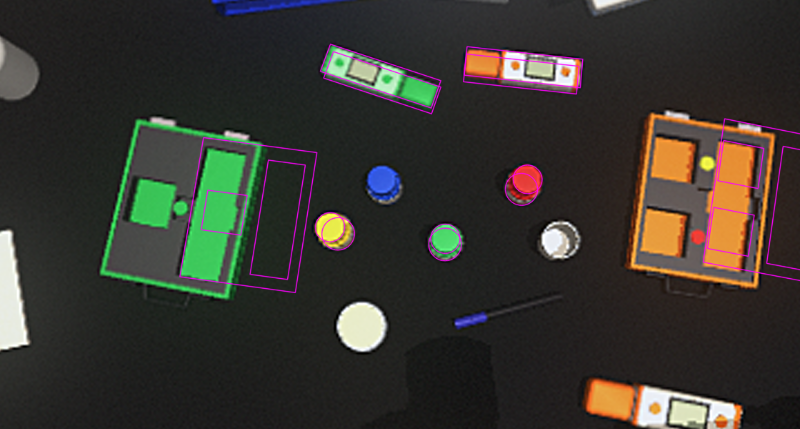

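View pics/ov_side.png

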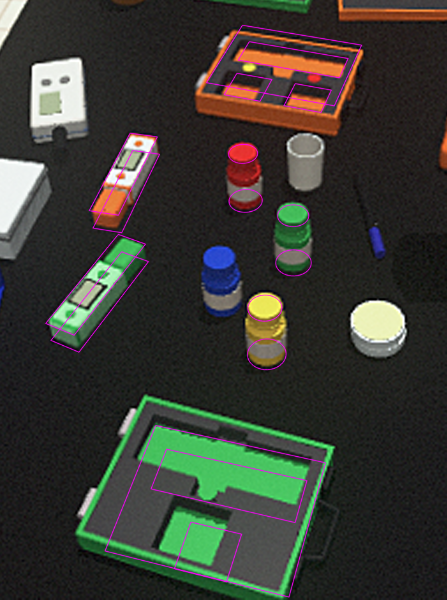

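The bottles and testers overlay well. The case fits failed because the colour mask split into parts, so I'll refit using all the coloured components.

```bash
python3 - <<'E'
from h import *
import pickle
ds,out=pickle.load(open('o.pkl','rb')); D=[ds['top'],ds['side']]
X0={'case_ph':([.524,-.323,0,-.14],(3,20)),'case_cond':([.513,.335,0,-.2],(50,75))}
vis=[]
for l,(p0,h) in X0.items():
  for V in(90,130):
    ms=[]
    for d in D:
        c=proj(d,place(CASE,np.array(p0))); b=np.r_[c.min(0)-12,c.max(0)+12].astype(int); b=np.maximum(b,0)
        hsv=cv2.cvtColor(d['frame'],cv2.COLOR_RGB2HSV)
        t=cv2.inRange(hsv,(h[0],150,V),(h[1],255,255)); k=np.zeros_like(t); k[b[1]:b[3],b[0]:b[2]]=t[b[1]:b[3],b[0]:b[2]]
        n,lb,st,_=cv2.connectedComponentsWithStats(k); k=np.uint8(np.isin(lb,[i for i in range(1,n) if st[i,4]>25]))
        m=np.zeros_like(k); cv2.fillConvexPoly(m,cv2.convexHull(cv2.findNonZero(k)),1); ms.append(m.astype(float))
    fs=(fit(D,ms,CASE,p0,True),fit(D[:1],ms[:1],CASE,p0,True,False),fit(D[1:],ms[1:],CASE,p0,True,False))
    print(l,V,[ (np.round(p,4),round(f,3)) for p,f in fs])
  vis.append(fs[0][0])
s=1600/512; tiles=[]
for d in D:
    im=cv2.resize(d['frame'][:,:,::-1],(1600,1200),interpolation=cv2.INTER_CUBIC)
    def poly(P): cv2.polylines(im,[np.int32((proj(d,P)+.5)*s*16)],True,(255,0,255),1,cv2.LINE_AA,4)
    def rect(cx,cy,w,h,z,p): poly(place(np.array([[cx+i*w/2,cy+j*h/2,z] for i,j in((1,1),(1,-1),(-1,-1),(-1,1))]),p))
    for p,pk in zip(vis,([-.048,.048],[0])):
        rect(0,0,.2,.164,.032,p); rect(0,-.038,.166,.054,.014,p)
        for x in pk: rect(x,.042,.058,.058,.006,p)
    for p in vis:
        c=(proj(d,place(np.zeros((1,3)),p))[0]*s).astype(int); c=np.clip(c,[195,145],[1405,1055])
        tiles.append(im[c[1]-145:c[1]+145,c[0]-195:c[0]+195])
cv2.imwrite('pics/cases.png',np.vstack([np.hstack(tiles[:2]),np.hstack(tiles[2:])]))
E
```

```text
case_ph 90 [(array([ 0.5204, -0.3174,  0.0067, -0.1757]), np.float64(0.123)), (array([ 0.5218, -0.3197,  0.    , -0.1718]), np.float64(0.02)), (array([ 0.5212, -0.3259,  0.    , -0.1812]), np.float64(0.239))]
case_ph 130 [(array([ 0.5205, -0.3218,  0.0045, -0.172 ]), np.float64(0.132)), (array([ 0.5215, -0.3226,  0.    , -0.1714]), np.float64(0.03)), (array([ 0.5205, -0.3271,  0.    , -0.1745]), np.float64(0.233))]
case_cond 90 [(array([ 0.5163,  0.3412,  0.0067, -0.2013]), np.float64(0.038)), (array([ 0.5162,  0.3448,  0.    , -0.1989]), np.float64(0.039)), (array([ 0.5188,  0.337 ,  0.    , -0.1928]), np.float64(0.023))]
case_cond 130 [(array([ 0.516 ,  0.3412,  0.0069, -0.2036]), np.float64(0.064)), (array([ 0.5169,  0.3453,  0.    , -0.2006]), np.float64(0.042)), (array([ 0.5176,  0.3288,  0.    , -0.2028]), np.float64(0.061))]
```

View pics/cases.png

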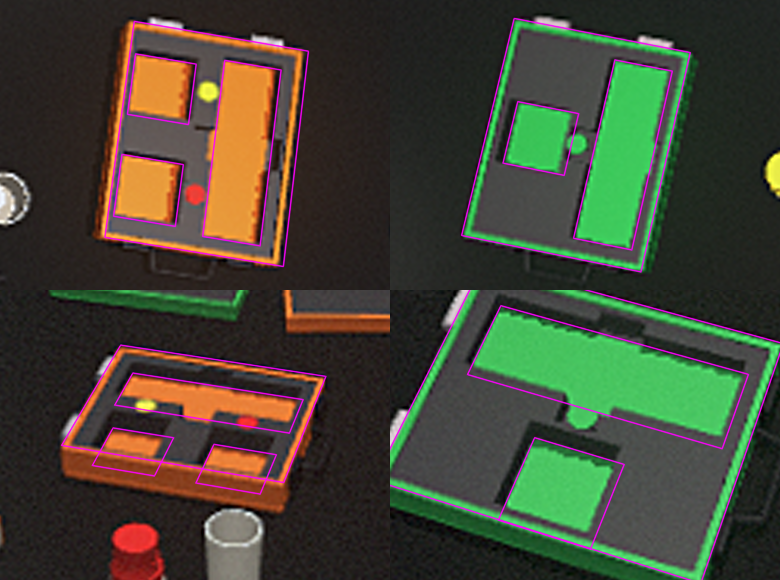

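Both cases now fit well, with the drawn recess outlines lying on the rims and recesses in both views. Next is a helper that turns a world target into tool shifts, plus the plan.

```bash
cat > go.py <<'E'
import sys,numpy as np
from rig import manip
from scipy.spatial.transform import Rotation as Ro
CASES={'ph':(.5215,-.322,-.172),'cond':(.517,.342,-.201)}
def world(c,x,y):
    X,Y,a=CASES[c]; return X+x*np.cos(a)-y*np.sin(a),Y+x*np.sin(a)+y*np.cos(a)
def st():
    s=manip.get_state(); R=Ro.from_quat(s['ee_rot'],scalar_first=True).as_matrix()
    return s,R,np.arctan2(R[1,0],R[0,0])
def goals(*G):
    s,R,psi=st()
    print('t',round(float(s['clock']),2),'pos',np.round(s['position'],4),'psi',round(psi,3),'F',np.round(s['contact_force'],1),'w',round(float(s['width']),4),'grip',round(float(s['gripper_force']),1),'q6',round(float(s['qpos'][5]),2))
    for x,y,z,p in G:
        d=R.T@(np.array([x,y,z])-s['position']); t=(psi-p+np.pi)%(2*np.pi)-np.pi  # tool z down: +spin lowers psi
        print('  to',np.round((x,y,z,p),3),'row',np.round(d/.5,4),'spin',round(t/2/np.pi,4),'rows>=',round(max(np.linalg.norm(d)/.05,abs(np.degrees(t))/8.59),1))
E
python3 - <<'E'
from go import *
goals((.5415,-.089,.15,.52))
for c,x,y in(('ph',-.048,.042),('ph',.048,.042),('ph',0,-.038),('cond',0,.042),('cond',0,-.038)): print(c,x,y,np.round(world(c,x,y),4))
E
```

```text
t 2.0 pos [ 0.1265 -0.5609  0.2453] psi 0.222 F [-0.   0.8 -0. ] w 0.0849 grip 0.0 q6 -0.12
  to [ 0.542 -0.089  0.15   0.52 ] row [ 1.0174 -0.7381  0.1906] spin -0.0475 rows>= 12.7
ph -0.048 0.042 [ 0.4814 -0.2724]
ph 0.048 0.042 [ 0.576  -0.2888]
ph 0 -0.038 [ 0.515  -0.3594]
cond 0 0.042 [0.5254 0.3832]
cond 0 -0.038 [0.5094 0.3048]
```

```bash
python3 -m creep '[[0.8,0.7,-0.51,0.1,-0.047],[0.8,0.7,-0.51,0.1,-0.047],[0.8,0.7,-0.51,0.1,-0.047],[0.8,0.7,-0.51,0.1,-0.047],[0.8,0.7,-0.51,0.1,-0.047],[0.8,0.7,-0.51,0.1,-0.047],[0.8,0.7,-0.51,0.1,-0.047],[0.8,0.7,-0.51,0.1,-0.047],[0.8,0.7,-0.51,0.1,-0.047],[0.8,0.7,-0.51,0.1,-0.047]]' 40
python3 -c "
from go import *
goals((.5415,-.089,.13,.52),(.5415,-.089,.044,.52))"
```

```text
clock: 3.0
position: [0.4138, -0.2317, 0.1949]
ee_rot: [-0.001, 0.966, 0.258, 0.001]
contact_force: [0.1, -0.4, 0.1]
width: 0.0683
gripper_force: 0.0
t 3.0 pos [ 0.4138 -0.2317  0.1949] psi 0.523 F [ 0.1 -0.4  0.1] w 0.0683 grip 0.0 q6 0.39
  to [ 0.542 -0.089  0.13   0.52 ] row [ 0.3634 -0.1196  0.1306] spin 0.0004 rows>= 4.0
  to [ 0.542 -0.089  0.044  0.52 ] row [ 0.3632 -0.1194  0.3026] spin 0.0004 rows>= 4.9
```

```bash
python3 -m creep '[[0.8,0.363,-0.12,0.12,0],[0.8,0.363,-0.12,0.12,0],[0.8,0.363,-0.12,0.12,0],[0.8,0.363,-0.12,0.12,0],[0.8,0.363,-0.12,0.12,0],[0.8,0.363,-0.12,0.2,0],[0.8,0.363,-0.12,0.28,0],[0.8,0.363,-0.12,0.302,0],[0.8,0.363,-0.12,0.302,0]]' 40
python3 - <<'E'
from h import *
from go import goals
goals((.5415,-.089,.044,.52))
d=eyes.get_image('side'); cv2.imwrite('pics/g1.png',cv2.resize(d['frame'][110:260,180:380,::-1],(800,600),interpolation=cv2.INTER_CUBIC))
E
```

```text
clock: 3.9
position: [0.5384, -0.094, 0.0431]
ee_rot: [-0.001, 0.967, 0.255, -0.002]
contact_force: [-0.3, 0.4, 0.3]
width: 0.0685
gripper_force: 0.0
t 3.9 pos [ 0.5384 -0.094   0.0431] psi 0.516 F [-0.3  0.4  0.3] w 0.0685 grip 0.0 q6 0.76
  to [ 0.542 -0.089  0.044  0.52 ] row [ 0.0103 -0.0057 -0.0018] spin -0.0006 rows>= 0.1
```

View pics/g1.png

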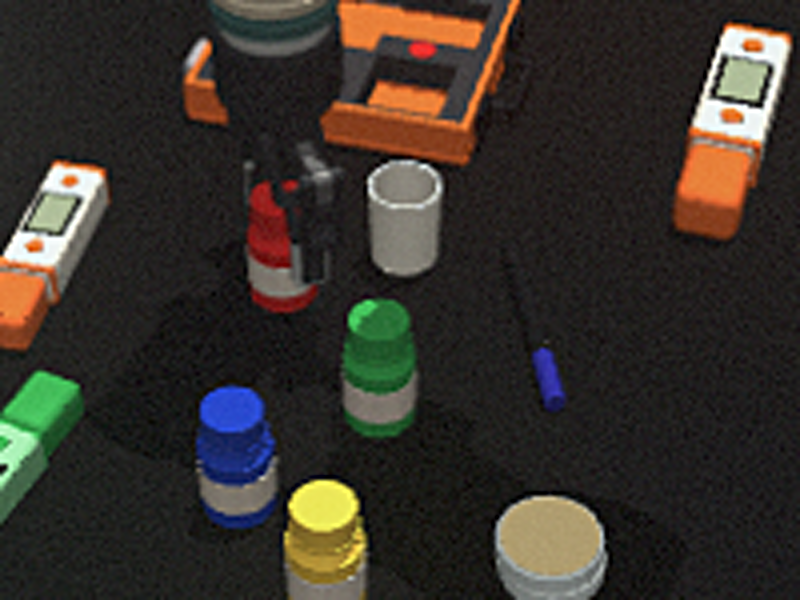

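The fingers straddle the red bottle at about (285,240) in the crop, and the beaker and the other bottles are clear. I'll close.

```bash
python3 -m creep '[[0,0,0,0,0],[0,0,0,0,0],[0,0,0,0,0],[0,0,0,0,0],[0,0,0,0,0]]' 40
python3 -c "
from go import *
goals((.5415,-.089,.044,.52),(.5415,-.089,.15,.52))"
```

```text
clock: 4.45
position: [0.5414, -0.0941, 0.0465]
ee_rot: [0.001, 0.967, 0.256, 0.002]
contact_force: [-1.5, -0.1, 6.2]
width: 0.0405
gripper_force: 40.3
t 4.45 pos [ 0.5414 -0.0941  0.0465] psi 0.517 F [-1.5 -0.1  6.2] w 0.0405 grip 40.3 q6 0.76
  to [ 0.542 -0.089  0.044  0.52 ] row [ 0.0052 -0.0087  0.005 ] spin -0.0004 rows>= 0.1
  to [ 0.542 -0.089  0.15   0.52 ] row [ 0.0057 -0.0079 -0.207 ] spin -0.0004 rows>= 2.1
```

```bash
python3 -m creep '[[0,0,0,-0.05,0],[0,0,0,-0.1,0],[0,0,0,-0.18,0],[0,0,0,-0.24,0],[0,0,0,-0.24,0]]' 40
python3 - <<'E'
from h import *
from go import goals
x,y=.4814,-.2724
goals((x,y,.166,1.40),(x,y,.055,1.4))
D=[eyes.get_image(n) for n in('top','side')]
P=[eyes.place_of(n,'buffer_red') for n in('top','side')]; print(P)
if P[0] and P[1]: print(tri(D,[np.array(p[0]['centre']) for p in P]))
E
```

```text
clock: 4.95
position: [0.5431, -0.0942, 0.1698]
ee_rot: [0.003, 0.967, 0.256, 0.005]
contact_force: [-0.0, 0.2, -1.0]
width: 0.0404
gripper_force: 40.7
t 4.95 pos [ 0.5431 -0.0942  0.1698] psi 0.517 F [-0.   0.2 -1. ] w 0.0404 grip 40.7 q6 0.76
  to [ 0.481 -0.272  0.166  1.4  ] row [-0.2836  0.2486  0.0075] spin -0.1405 rows>= 5.9
  to [ 0.481 -0.272  0.055  1.4  ] row [-0.2853  0.2467  0.2295] spin -0.1405 rows>= 5.9
[[{'centre': [291.1, 166.0], 'confidence': 0.52}], [{'centre': [248.0, 144.7], 'confidence': 0.56}]]
(array([ 0.5434167 , -0.09561085,  0.11864869]), np.float64(0.13756484413971748))
```

```bash
python3 -m creep '[[0,-0.284,0.248,0,-0.14],[0,-0.284,0.248,0,-0.14],[0,-0.284,0.248,0,-0.14],[0,-0.284,0.248,0,-0.14],[0,-0.284,0.248,0,-0.14],[0,-0.284,0.248,0,-0.14],[0,-0.284,0.248,0,-0.14],[0,-0.284,0.248,0,-0.14],[0,-0.284,0.248,0,-0.14]]' 40
python3 -c "
from go import *
x,y=.4814,-.2724
goals((x,y,.09,1.40),(x,y,.052,1.4))"
```

```text
clock: 6.05
position: [0.4773, -0.2709, 0.1631]
ee_rot: [-0.001, 0.766, 0.643, -0.0]
contact_force: [1.1, 0.5, -1.0]
width: 0.0405
gripper_force: 40.7
t 6.05 pos [ 0.4773 -0.2709  0.1631] psi 1.396 F [ 1.1  0.5 -1. ] w 0.0405 grip 40.7 q6 -0.47
  to [ 0.481 -0.272  0.09   1.4  ] row [-0.0017  0.009   0.1462] spin -0.0007 rows>= 1.5
  to [ 0.481 -0.272  0.052  1.4  ] row [-0.0018  0.0092  0.2222] spin -0.0007 rows>= 2.2
```

```bash
python3 -m creep '[[0,0,0.008,0.05,0],[0,0,0.008,0.1,0],[0,0,0.008,0.15,0],[0,0,0.008,0.15,0],[0,0,0.008,0.15,0]]' 40
python3 - <<'E'
from h import *
from go import goals
x,y=.4814,-.2724
goals((x,y,.07,1.40),(x,y,.052,1.4))
D=[eyes.get_image(n) for n in('top','side')]
P=[eyes.place_of(n,'buffer_red') for n in('top','side')]; print(P)
if P[0] and P[1]: print(tri(D,[np.array(p[0]['centre']) for p in P]))
goals()
cv2.imwrite('pics/p1.png',np.hstack([cv2.resize(d['frame'][a:a+120,b:b+80,::-1],(400,600),interpolation=cv2.INTER_CUBIC) for d,a,b in((D[0],130,320),(D[1],80,235))]))
E
```

```text
clock: 6.55
position: [0.4817, -0.2717, 0.0891]
ee_rot: [-0.001, 0.766, 0.643, -0.0]
contact_force: [0.8, 0.2, -0.4]
width: 0.0404
gripper_force: 40.8
t 6.55 pos [ 0.4817 -0.2717  0.0891] psi 1.397 F [ 0.8  0.2 -0.4] w 0.0404 grip 40.8 q6 -0.47
  to [ 0.481 -0.272  0.07   1.4  ] row [-0.0014 -0.0002  0.0381] spin -0.0005 rows>= 0.4
  to [ 0.481 -0.272  0.052  1.4  ] row [-0.0014 -0.0002  0.0741] spin -0.0005 rows>= 0.7
[[{'centre': [347.9, 190.8], 'confidence': 0.73}], [{'centre': [282.0, 128.9], 'confidence': 0.95}]]
(array([ 0.48145682, -0.26165026,  0.04518637]), np.float64(1.2874298460312446))
t 6.75 pos [ 0.4826 -0.2726  0.0907] psi 1.397 F [ 0.  -0.4 -0.5] w 0.04 grip 40.8 q6 -0.47
```

View pics/p1.png

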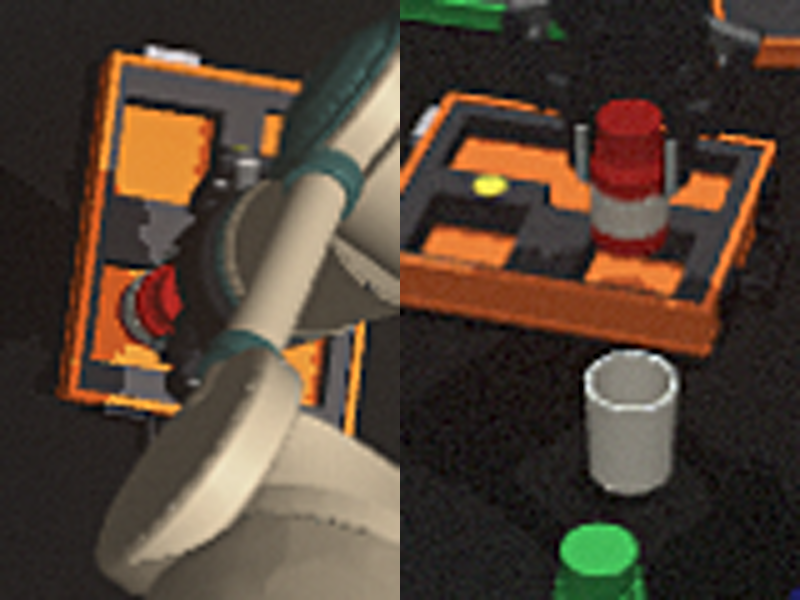

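The red bottle hangs upright over the red-dot pocket, at right panel (628,180), with the fingers along the case x and clear. I'll lower it in small steps.

```bash
python3 -m creep '[[0,-0.002,0,0.02,0],[0,-0.002,0,0.04,0],[0,-0.002,0,0.055,0],[0,-0.002,0,0.066,0],[0,-0.002,0,0.07,0],[0,-0.002,0,0.07,0],[0,-0.002,0,0.07,0]]' 40
python3 -c "
from go import *
goals()"
```

```text
clock: 7.45
position: [0.4817, -0.2732, 0.0544]
ee_rot: [0.0, 0.766, 0.643, 0.0]
contact_force: [-0.5, -1.5, -0.9]
width: 0.0406
gripper_force: 40.8
t 7.45 pos [ 0.4817 -0.2732  0.0544] psi 1.397 F [-0.5 -1.5 -0.9] w 0.0406 grip 40.8 q6 -0.47
```

```bash
python3 -m creep '[[0,0,0,0.002,0],[0,0,0,0.004,0],[0,0,0,0.004,0]]' 40; python3 -m creep '[[0,0,0,0.002,0],[0,0,0,0.004,0],[0,0,0,0.004,0]]' 40;  python3 -m creep '[[0,0,0,0.002,0],[0,0,0,0.003,0],[0,0,0,0.003,0]]' 40
```

```text
clock: 7.75
position: [0.4818, -0.2732, 0.0526]
ee_rot: [0.0, 0.766, 0.643, 0.0]
contact_force: [0.1, 0.4, 0.2]
width: 0.0406
gripper_force: 41.0
clock: 8.05
position: [0.4818, -0.2733, 0.0525]
ee_rot: [0.001, 0.766, 0.643, 0.0]
contact_force: [-2.6, 2.0, 13.2]
width: 0.0404
gripper_force: 42.2
clock: 8.35
position: [0.4818, -0.2733, 0.0524]
ee_rot: [0.001, 0.766, 0.643, 0.0]
contact_force: [-5.1, 2.6, 23.2]
width: 0.0406
gripper_force: 43.0
```

```bash
python3 -m creep '[[0,0,0,-0.005,0],[0.65,0,0,-0.005,0],[0.65,0,0,-0.005,0],[0.65,0,0,-0.005,0],[0.65,0,0,-0.005,0],[0.65,0,0,-0.03,0],[0.65,0,0,-0.1,0],[0.65,0,0,-0.2,0],[0.65,0,0,-0.28,0],[0.65,0,0,-0.28,0]]' 40
python3 -c "
from go import *
goals((.486,.1485,.15,1.9),(.486,.1485,.044,1.9))"
```

```text
clock: 9.35
position: [0.4849, -0.2754, 0.1959]
ee_rot: [0.007, 0.766, 0.643, 0.002]
contact_force: [1.6, -0.4, 0.2]
width: 0.0553
gripper_force: 0.0
t 9.35 pos [ 0.4849 -0.2754  0.1959] psi 1.397 F [ 1.6 -0.4  0.2] w 0.0553 grip 0.0 q6 -0.47
  to [0.486 0.148 0.15  1.9  ] row [ 0.8359 -0.1456  0.0848] spin -0.0801 rows>= 8.5
  to [0.486 0.148 0.044 1.9  ] row [ 0.8372 -0.1482  0.2968] spin -0.0801 rows>= 9.0
```

Now yellow.

```bash
python3 -m creep '[[0.8,0.835,-0.146,0.06,-0.08],[0.8,0.835,-0.146,0.06,-0.08],[0.8,0.835,-0.146,0.06,-0.08],[0.8,0.835,-0.146,0.06,-0.08],[0.8,0.835,-0.146,0.06,-0.08],[0.8,0.835,-0.146,0.06,-0.08],[0.8,0.835,-0.146,0.06,-0.08],[0.8,0.835,-0.146,0.06,-0.08],[0.8,0.835,-0.146,0.06,-0.08],[0.8,0.835,-0.146,0.06,-0.08]]' 40
python3 -m creep '[[0.8,0,0,0,0],[0.8,0,0,0,0]]'
python3 - <<'E'
from h import *
from go import goals
goals((.486,.1485,.044,1.9))
d=eyes.get_image('top'); ph=eyes.place_of('top','buffer_red'); ds=eyes.get_image('side'); ps=eyes.place_of('side','buffer_red')
print(ph,ps,tri([d,ds],[np.array(ph[0]['centre']),np.array(ps[0]['centre'])]))
m=eyes.regions_of('top','buffer_red')+eyes.regions_of('side','buffer_red')
print([r['bbox'] for r in m],fit([d,ds],[r['mask'].astype(float) for r in m[:2]],BOT,[.4814,-.2724,.006,0],False))
E
```

```text
clock: 10.35
position: [0.4811, 0.1539, 0.1583]
ee_rot: [-0.001, 0.58, 0.815, 0.0]
contact_force: [0.2, -1.0, -1.1]
width: 0.0683
gripper_force: 0.0
clock: 10.55
position: [0.4818, 0.1499, 0.1587]
ee_rot: [0.0, 0.582, 0.813, -0.0]
contact_force: [-0.4, -0.4, -0.7]
width: 0.0682
gripper_force: 0.0
t 10.55 pos [0.4818 0.1499 0.1587] psi 1.899 F [-0.4 -0.4 -0.7] w 0.0682 grip 0.0 q6 -0.16
  to [0.486 0.148 0.044 1.9  ] row [-0.0052  0.0072  0.2294] spin -0.0002 rows>= 2.3
[{'centre': [347.3, 194.0], 'confidence': 0.71}] [{'centre': [283.1, 135.3], 'confidence': 0.64}] (array([ 0.47693468, -0.26659957,  0.01957229]), np.float64(0.5870608957255854))
[[342.1, 186.8, 362.5, 198.6], [279.3, 110.0, 291.0, 137.5]] (array([ 0.48204533, -0.26866943,  0.01302964,  0.        ]), np.float64(0.2473270301109003))
```

```bash
python3 -m creep '[[0.8,-0.005,0.007,0.06,0],[0.8,-0.005,0.007,0.14,0],[0.8,-0.005,0.007,0.2,0],[0.8,-0.005,0.007,0.228,0],[0.8,-0.005,0.007,0.228,0],[0,-0.005,0.007,0.228,0],[0,-0.005,0.007,0.228,0],[0,-0.005,0.007,0.228,0],[0,-0.005,0.007,0.228,0],[0,-0.005,0.007,0.228,0]]' 40
python3 -m creep '[[0,0,0,-0.05,0],[0,0,0,-0.1,0],[0,0,0,-0.18,0],[0,0,0,-0.24,0],[0,0,0,-0.24,0],[0,0,0,-0.24,0]]' 40
python3 - <<'E'
from h import *
from go import goals
x,y=.576,-.2888
goals((x,y,.166,1.40))
D=[eyes.get_image(n) for n in('top','side')]
P=[eyes.place_of(n,'buffer_yellow') for n in('top','side')]; print(P)
if P[0] and P[1]: print(tri(D,[np.array(p[0]['centre']) for p in P]))
E
```

```text
clock: 11.85
position: [0.4873, 0.1497, 0.0461]
ee_rot: [0.001, 0.582, 0.813, 0.001]
contact_force: [0.8, -1.1, 6.0]
width: 0.0406
gripper_force: 41.1
clock: 12.45
position: [0.4859, 0.1496, 0.1652]
ee_rot: [0.0, 0.582, 0.813, 0.0]
contact_force: [0.2, -0.8, -1.1]
width: 0.0406
gripper_force: 40.8
t 12.45 pos [0.4859 0.1496 0.1652] psi 1.899 F [ 0.2 -0.8 -1.1] w 0.0406 grip 40.8 q6 -0.17
  to [ 0.576 -0.289  0.166  1.4  ] row [-0.8881 -0.1126 -0.0016] spin 0.0795 rows>= 9.0
[[{'centre': [195.8, 188.8], 'confidence': 0.44}], [{'centre': [259.7, 220.6], 'confidence': 0.71}]]
(array([0.48500403, 0.14834408, 0.12806889]), np.float64(0.1007954014416157))
```

```bash
python3 -m creep '[[0,-0.888,-0.113,0,0.08],[0,-0.888,-0.113,0,0.08],[0,-0.888,-0.113,0,0.08],[0,-0.888,-0.113,0,0.08],[0,-0.888,-0.113,0,0.08],[0,-0.888,-0.113,0,0.08],[0,-0.888,-0.113,0,0.08],[0,-0.888,-0.113,0,0.08],[0,-0.888,-0.113,0,0.08],[0,-0.888,-0.113,0,0.08]]' 40
python3 -m creep '[[0,0,0,0,0],[0,0,0,0,0],[0,0,0,0,0]]'
python3 -c "
from go import *
goals((.576,-.2888,.056,1.40))"
```

```text
clock: 13.65
position: [0.5767, -0.2956, 0.1627]
ee_rot: [0.001, 0.768, 0.641, -0.001]
contact_force: [-0.9, 0.5, -1.2]
width: 0.0405
gripper_force: 40.8
clock: 13.95
position: [0.5755, -0.2871, 0.1644]
ee_rot: [-0.001, 0.765, 0.644, -0.0]
contact_force: [0.3, 0.2, -0.8]
width: 0.0403
gripper_force: 40.8
t 13.95 pos [ 0.5755 -0.2871  0.1644] psi 1.398 F [ 0.3  0.2 -0.8] w 0.0403 grip 40.8 q6 -0.4
  to [ 0.576 -0.289  0.056  1.4  ] row [-0.0033  0.0019  0.2167] spin -0.0003 rows>= 2.2
```

```bash
python3 -m creep '[[0,-0.003,0.001,0.05,0],[0,-0.003,0.001,0.1,0],[0,-0.003,0.001,0.14,0],[0,-0.003,0.001,0.17,0],[0,-0.003,0.001,0.2,0],[0,-0.003,0.001,0.216,0],[0,-0.003,0.001,0.216,0]]' 40
python3 -m creep '[[0,0,0,0.002,0],[0,0,0,0.004,0],[0,0,0,0.004,0]]' 40; python3 -m creep '[[0,0,0,0.002,0],[0,0,0,0.004,0],[0,0,0,0.004,0]]' 40
```

```text
clock: 14.65
position: [0.5754, -0.2889, 0.0559]
ee_rot: [-0.001, 0.765, 0.643, -0.0]
contact_force: [-0.5, 0.3, 0.0]
width: 0.0406
gripper_force: 40.8
clock: 14.95
position: [0.5765, -0.2906, 0.0555]
ee_rot: [0.001, 0.766, 0.643, 0.0]
contact_force: [0.5, -0.1, -0.4]
width: 0.0407
gripper_force: 40.8
clock: 15.25
position: [0.576, -0.2905, 0.0528]
ee_rot: [-0.0, 0.766, 0.643, -0.0]
contact_force: [-0.6, -0.1, -0.7]
width: 0.0404
gripper_force: 40.8
```

```bash
python3 -m creep '[[0,0,0,0.002,0],[0,0,0,0.003,0],[0,0,0,0.003,0]]' 40; python3 -m creep '[[0,0,0,0.002,0],[0,0,0,0.003,0],[0,0,0,0.003,0]]' 40
```

```text
clock: 15.55
position: [0.5762, -0.2906, 0.0522]
ee_rot: [0.0, 0.766, 0.643, -0.0]
contact_force: [-1.8, 0.0, 5.0]
width: 0.0404
gripper_force: 41.4
clock: 15.85
position: [0.5762, -0.2906, 0.0521]
ee_rot: [0.001, 0.766, 0.643, 0.0]
contact_force: [-2.6, 1.9, 13.3]
width: 0.0406
gripper_force: 42.1
```

Contact is on the floor at the same TCP height as for red. I'll release, rise and head to the green bottle.

```bash
python3 -m creep '[[0,0,0,-0.003,0],[0.65,0,0,-0.003,0],[0.65,0,0,-0.003,0],[0.65,0,0,-0.003,0],[0.65,0,0,-0.003,0],[0.65,0,0,-0.03,0],[0.65,0,0,-0.1,0],[0.65,0,0,-0.2,0],[0.65,0,0,-0.24,0],[0.65,0,0,-0.24,0]]' 40
python3 -c "
from go import *
goals((.4705,.011,.15,1.5))"
```

```text
clock: 16.85
position: [0.5785, -0.2919, 0.1754]
ee_rot: [0.005, 0.766, 0.643, 0.001]
contact_force: [0.1, -0.7, 0.6]
width: 0.0553
gripper_force: 0.0
t 16.85 pos [ 0.5785 -0.2919  0.1754] psi 1.397 F [ 0.1 -0.7  0.6] w 0.0553 grip 0.0 q6 -0.4
  to [0.47  0.011 0.15  1.5  ] row [ 0.5594 -0.318   0.0457] spin -0.0164 rows>= 6.5
```

```bash
python3 -m creep '[[0.8,0.558,-0.317,0.03,-0.016],[0.8,0.558,-0.317,0.03,-0.016],[0.8,0.558,-0.317,0.03,-0.016],[0.8,0.558,-0.317,0.03,-0.016],[0.8,0.558,-0.317,0.03,-0.016],[0.8,0.558,-0.317,0.03,-0.016],[0.8,0.558,-0.317,0.03,-0.016],[0.8,0.558,-0.317,0.03,-0.016],[0.8,0.558,-0.317,0.03,-0.016],[0.8,0.558,-0.317,0.03,-0.016]]' 40
python3 -c "
from go import *
goals((.4705,.011,.044,1.5))"
```

```text
clock: 17.85
position: [0.4689, 0.0109, 0.1547]
ee_rot: [0.0, 0.733, 0.68, -0.0]
contact_force: [-1.0, 0.1, 0.5]
width: 0.0684
gripper_force: 0.0
t 17.85 pos [0.4689 0.0109 0.1547] psi 1.497 F [-1.   0.1  0.5] w 0.0684 grip 0.0 q6 -0.05
  to [0.47  0.011 0.044 1.5  ] row [0.0006 0.0031 0.2213] spin -0.0005 rows>= 2.2
```

```bash
python3 -m creep '[[0.8,0,0.003,0.06,0],[0.8,0,0.003,0.14,0],[0.8,0,0.003,0.2,0],[0.8,0,0.003,0.22,0],[0.8,0,0.003,0.22,0],[0,0,0.003,0.22,0],[0,0,0.003,0.22,0],[0,0,0.003,0.22,0],[0,0,0.003,0.22,0],[0,0,0.003,0.22,0]]' 40
python3 -m creep '[[0,0,0,-0.05,0],[0,0,0,-0.1,0],[0,0,0,-0.18,0],[0,0,0,-0.24,0],[0,0,0,-0.24,0],[0,0,0,-0.24,0]]' 40
python3 - <<'E'
from h import *
from go import goals
goals((.5254,.3832,.166,1.37),(.5254,.3832,.166,2.94))
D=[eyes.get_image(n) for n in('top','side')]
P=[eyes.place_of(n,'standard_green') for n in('top','side')]; print(P)
if P[0] and P[1]: print(tri(D,[np.array(p[0]['centre']) for p in P]))
E
```

```text
clock: 18.85
position: [0.4715, 0.0113, 0.0464]
ee_rot: [0.002, 0.732, 0.681, 0.001]
contact_force: [-0.3, -2.2, 6.4]
width: 0.0407
gripper_force: 40.7
clock: 19.45
position: [0.4698, 0.0119, 0.1654]
ee_rot: [0.001, 0.733, 0.681, 0.001]
contact_force: [0.1, 0.4, -1.5]
width: 0.0407
gripper_force: 40.8
t 19.45 pos [0.4698 0.0119 0.1654] psi 1.497 F [ 0.1  0.4 -1.5] w 0.0407 grip 40.8 q6 -0.05
  to [0.525 0.383 0.166 1.37 ] row [ 0.7489  0.0565 -0.0011] spin 0.0203 rows>= 7.5
  to [0.525 0.383 0.166 2.94 ] row [ 0.7489  0.0565 -0.0011] spin -0.2296 rows>= 9.6
[[], [{'centre': [273.5, 175.3], 'confidence': 0.94}, {'centre': [236.1, 337.1], 'confidence': 0.48}, {'centre': [179.0, 230.4], 'confidence': 0.18}]]
```

```bash
python3 -m creep '[[0,0.749,0.056,0,0.02],[0,0.749,0.056,0,0.02],[0,0.749,0.056,0,0.02],[0,0.749,0.056,0,0.02],[0,0.749,0.056,0,0.02],[0,0.749,0.056,0,0.02],[0,0.749,0.056,0,0.02],[0,0.749,0.056,0,0.02],[0,0.749,0.056,0,0.02],[0,0.749,0.056,0,0.02]]' 40
python3 -m creep '[[0,0,0,0,0],[0,0,0,0,0]]'
python3 - <<'E'
from h import *
from go import goals
goals((.5254,.3832,.057,1.37))
D=[eyes.get_image(n) for n in('top','side')]
P=[eyes.place_of(n,'standard_green') for n in('top','side')]; print(P)
if P[0] and P[1]: print(tri(D,[np.array(p[0]['centre']) for p in P]))
E
```

```text
clock: 20.65
position: [0.5244, 0.383, 0.1628]
ee_rot: [0.0, 0.773, 0.634, -0.002]
contact_force: [0.0, -0.6, -0.5]
width: 0.0405
gripper_force: 40.8
clock: 20.85
position: [0.5251, 0.3816, 0.1645]
ee_rot: [0.0, 0.774, 0.633, -0.001]
contact_force: [-0.5, 0.5, -0.5]
width: 0.0403
gripper_force: 40.8
t 20.85 pos [0.5251 0.3816 0.1645] psi 1.37 F [-0.5  0.5 -0.5] w 0.0403 grip 40.8 q6 0.72
  to [0.525 0.383 0.057 1.37 ] row [3.50e-03 1.00e-04 2.15e-01] spin 0.0 rows>= 2.1
[[{'centre': [107.1, 178.3], 'confidence': 0.56}], [{'centre': [220.9, 319.8], 'confidence': 0.69}]]
(array([0.51982357, 0.37610575, 0.12697751]), np.float64(2.3320634547548593))
```

```bash
python3 -m creep '[[0,0.002,0,0.05,0],[0,0.002,0,0.1,0],[0,0.002,0,0.14,0],[0,0.002,0,0.155,0],[0,0.002,0,0.155,0],[0,0.002,0,0.155,0]]' 40
python3 - <<'E'
from h import *
from go import goals
goals((.5254,.3832,.056,1.37))
D=[eyes.get_image(n) for n in('top','side')]
cv2.imwrite('pics/p2.png',np.hstack([cv2.resize(d['frame'][a:a+120,b:b+h,::-1],(h*5,600),interpolation=cv2.INTER_CUBIC) for d,a,b,h in((D[0],125,95,70),(D[1],264,170,90))]))
E
```

```text
clock: 21.65
position: [0.5262, 0.3843, 0.0882]
ee_rot: [0.0, 0.774, 0.633, 0.001]
contact_force: [-0.0, 0.3, -0.2]
width: 0.0404
gripper_force: 40.8
t 21.65 pos [0.5262 0.3843 0.0882] psi 1.371 F [-0.   0.3 -0.2] w 0.0404 grip 40.8 q6 0.72
  to [0.525 0.383 0.056 1.37 ] row [-0.0026 -0.0011  0.0644] spin 0.0002 rows>= 0.6
```

View pics/p2.png

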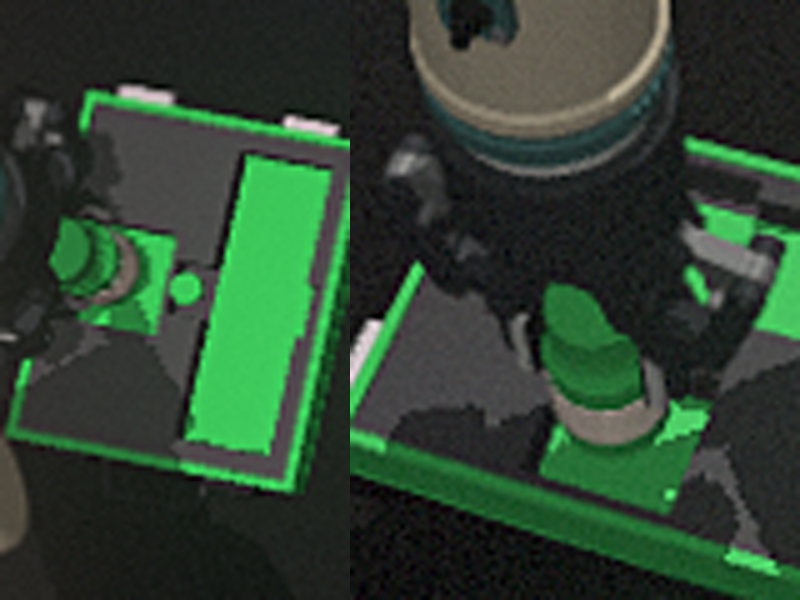

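The bottle is centred on the pocket after parallax (base at about (105,285) left panel, pocket (120,285)). I'll lower it.

```bash
python3 -m creep '[[0,-0.002,-0.001,0.02,0],[0,-0.002,-0.001,0.04,0],[0,-0.002,-0.001,0.058,0],[0,-0.002,-0.001,0.066,0],[0,-0.002,-0.001,0.066,0]]' 40
python3 -m creep '[[0,0,0,0.002,0],[0,0,0,0.004,0],[0,0,0,0.004,0]]' 40; python3 -m creep '[[0,0,0,0.002,0],[0,0,0,0.003,0],[0,0,0,0.003,0]]' 40
```

```text
clock: 22.25
position: [0.5244, 0.383, 0.0533]
ee_rot: [-0.0, 0.774, 0.633, -0.001]
contact_force: [-0.4, -0.2, -1.0]
width: 0.0403
gripper_force: 40.7
clock: 22.55
position: [0.525, 0.3834, 0.0525]
ee_rot: [0.0, 0.774, 0.633, 0.0]
contact_force: [0.2, -0.3, 0.3]
width: 0.0405
gripper_force: 40.8
clock: 22.85
position: [0.525, 0.3834, 0.0524]
ee_rot: [0.0, 0.774, 0.633, 0.001]
contact_force: [-1.6, -0.8, 7.9]
width: 0.0402
gripper_force: 41.5
```

```bash
python3 -m creep '[[0,0,0,-0.002,0],[0.65,0,0,-0.002,0],[0.65,0,0,-0.002,0],[0.65,0,0,-0.002,0],[0.65,0,0,-0.002,0],[0.65,0,0,-0.03,0],[0.65,0,0,-0.1,0],[0.65,0,0,-0.2,0],[0.65,0,0,-0.24,0],[0.65,0,0,-0.24,0]]' 40
python3 -c "
from go import *
goals((.6848,.0918,.12,1.237))"
```

```text
clock: 23.85
position: [0.5271, 0.3846, 0.1763]
ee_rot: [0.001, 0.774, 0.633, 0.005]
contact_force: [-0.5, -0.6, -0.6]
width: 0.0553
gripper_force: 0.0
t 23.85 pos [0.5271 0.3846 0.1763] psi 1.372 F [-0.5 -0.6 -0.6] w 0.0553 grip 0.0 q6 0.72
  to [0.685 0.092 0.12  1.237] row [-0.5125  0.4241  0.1125] spin 0.0214 rows>= 6.7
```

```bash
python3 -m creep '[[0.75,-0.513,0.424,0.1,0.021],[0.75,-0.513,0.424,0.1,0.021],[0.75,-0.513,0.424,0.1,0.021],[0.75,-0.513,0.424,0.1,0.021],[0.75,-0.513,0.424,0.1,0.021],[0.75,-0.513,0.424,0.1,0.021],[0.75,-0.513,0.424,0.1,0.021],[0.75,-0.513,0.424,0.1,0.021],[0.75,-0.513,0.424,0.1,0.021],[0.75,-0.513,0.424,0.1,0.021]]' 40
python3 -c "
from go import *
goals((.6848,.0918,.031,1.237))"
```

```text
clock: 24.85
position: [0.6808, 0.0907, 0.1202]
ee_rot: [-0.001, 0.814, 0.581, -0.001]
contact_force: [0.1, -0.8, -0.7]
width: 0.0642
gripper_force: 0.0
t 24.85 pos [0.6808 0.0907 0.1202] psi 1.24 F [ 0.1 -0.8 -0.7] w 0.0642 grip 0.0 q6 0.36
  to [0.685 0.092 0.031 1.237] row [0.0046 0.0071 0.1783] spin 0.0005 rows>= 1.8
```

```bash
python3 -m creep '[[0.75,0.004,0.006,0.06,0],[0.75,0.004,0.006,0.12,0],[0.75,0.004,0.006,0.16,0],[0.75,0.004,0.006,0.178,0],[0.75,0.004,0.006,0.178,0],[0,0.004,0.006,0.178,0],[0,0.004,0.006,0.178,0],[0,0.004,0.006,0.178,0],[0,0.004,0.006,0.178,0],[0,0.004,0.006,0.178,0]]' 50
python3 -m creep '[[0,0,0,-0.02,0],[0,0,0,-0.06,0],[0,0,0,-0.12,0],[0,0,0,-0.2,0],[0,0,0,-0.24,0],[0,0,0,-0.24,0]]' 50
python3 - <<'E'
from h import *
from go import goals
goals((.5094,.3048,.14,-.201),(.5094,.3048,.14,2.94))
D=[eyes.get_image(n) for n in('top','side')]
P=[eyes.place_of(n,'tester_cond') for n in('top','side')]; print(P)
if P[0] and P[1]: print(tri(D,[np.array(p[0]['centre']) for p in P]))
cv2.imwrite('pics/t1.png',cv2.resize(D[1]['frame'][60:285,100:400,::-1],(800,600),interpolation=cv2.INTER_CUBIC))
E
```

```text
clock: 25.85
position: [0.6866, 0.091, 0.0337]
ee_rot: [0.001, 0.814, 0.581, 0.002]
contact_force: [-0.6, 0.9, 6.8]
width: 0.0367
gripper_force: 51.4
clock: 26.45
position: [0.6875, 0.0907, 0.1563]
ee_rot: [0.002, 0.814, 0.581, 0.003]
contact_force: [0.3, -0.7, -0.5]
width: 0.0369
gripper_force: 50.7
t 26.45 pos [0.6875 0.0907 0.1563] psi 1.24 F [ 0.3 -0.7 -0.5] w 0.0369 grip 50.7 q6 0.36
  to [ 0.509  0.305  0.14  -0.201] row [ 0.289  -0.4763  0.0297] spin 0.2293 rows>= 9.6
  to [0.509 0.305 0.14  2.94 ] row [ 0.289  -0.4763  0.0297] spin -0.2706 rows>= 11.3
[[{'centre': [218.7, 111.5], 'confidence': 0.65}, {'centre': [351.3, 157.6], 'confidence': 0.6}], [{'centre': [171.4, 194.3], 'confidence': 0.61}]]
(array([0.68306326, 0.09056933, 0.12584904]), np.float64(1.537776885110759))
```

View pics/t1.png

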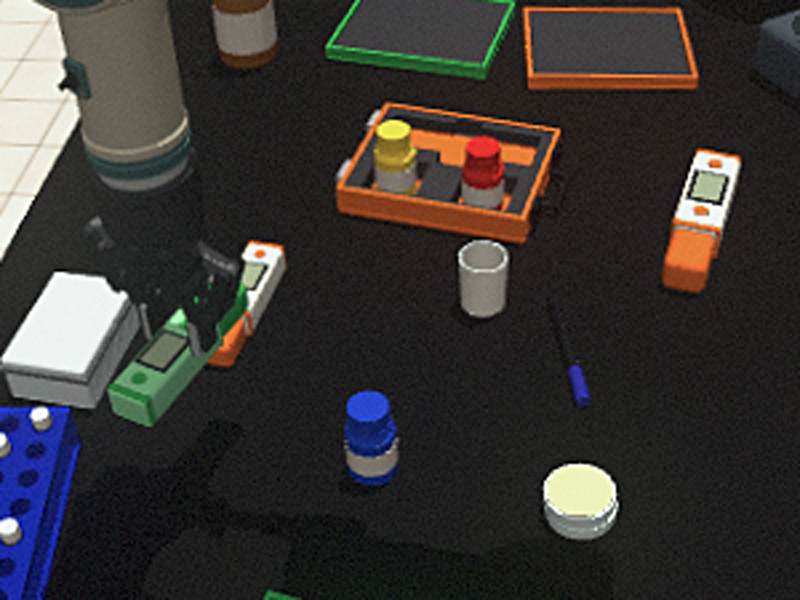

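The tester is held level and display up at (185,350), and the red and yellow bottles stand in their pockets. I'll carry the tester to the green case.

```bash
python3 -m creep '[[0,0.289,-0.476,0,0.229],[0,0.289,-0.476,0,0.229],[0,0.289,-0.476,0,0.229],[0,0.289,-0.476,0,0.229],[0,0.289,-0.476,0,0.229],[0,0.289,-0.476,0,0.229],[0,0.289,-0.476,0,0.229],[0,0.289,-0.476,0,0.229],[0,0.289,-0.476,0,0.229],[0,0.289,-0.476,0,0.229]]' 50
python3 -m creep '[[0,0.289,-0.476,0,0],[0,0.289,-0.476,0,0]]' >/dev/null 2>&1 <<< '' || true
python3 -c "
from go import *
goals((.5094,.3048,.075,-.201))"
```

```text
clock: 27.65
position: [0.5059, 0.3045, 0.1497]
ee_rot: [0.001, 0.995, -0.102, -0.002]
contact_force: [-0.0, 0.0, -0.7]
width: 0.0361
gripper_force: 50.7
t 27.85 pos [0.5739 0.3777 0.1497] psi -0.2 F [ 2.4  0.6 -0.2] w 0.0367 grip 50.7 q6 2.25
  to [ 0.509  0.305  0.075 -0.201] row [-0.0969  0.1679  0.1502] spin 0.0001 rows>= 2.5
```

My second call repeated the shift by mistake, a harmless 100 mm sideways at height. I'll correct it.

```bash
python3 -m creep '[[0,-0.097,0.168,0,0],[0,-0.097,0.168,0,0],[0,-0.097,0.168,0,0],[0,-0.097,0.168,0,0],[0,-0.097,0.168,0,0],[0,-0.097,0.168,0,0]]' 50
python3 -c "
from go import *
goals((.5094,.3048,.075,-.201))"
```

```text
clock: 28.45
position: [0.5117, 0.3061, 0.1519]
ee_rot: [-0.0, 0.995, -0.099, 0.001]
contact_force: [0.6, 0.3, 0.2]
width: 0.0365
gripper_force: 50.8
t 28.45 pos [0.5117 0.3061 0.1519] psi -0.199 F [0.6 0.3 0.2] w 0.0365 grip 50.8 q6 2.19
  to [ 0.509  0.305  0.075 -0.201] row [-0.0041  0.0036  0.1538] spin 0.0003 rows>= 1.5
```

```bash
python3 -m creep '[[0,-0.004,0.003,0.05,0],[0,-0.004,0.003,0.1,0],[0,-0.004,0.003,0.14,0],[0,-0.004,0.003,0.154,0],[0,-0.004,0.003,0.154,0],[0,-0.004,0.003,0.154,0]]' 50
python3 - <<'E'
from h import *
from go import goals
goals((.5094,.3048,.048,-.201))
D=[eyes.get_image(n) for n in('top','side')]
cv2.imwrite('pics/p3.png',np.hstack([cv2.resize(d['frame'][a:a+120,b:b+h,::-1],(h*5,600),interpolation=cv2.INTER_CUBIC) for d,a,b,h in((D[0],125,100,72),(D[1],264,170,88))]))
E
```

```text
clock: 29.05
position: [0.5095, 0.305, 0.0756]
ee_rot: [-0.0, 0.995, -0.099, 0.001]
contact_force: [-0.3, -0.5, -0.7]
width: 0.0366
gripper_force: 50.8
t 29.05 pos [0.5095 0.305  0.0756] psi -0.199 F [-0.3 -0.5 -0.7] w 0.0366 grip 50.8 q6 2.19
  to [ 0.509  0.305  0.048 -0.201] row [-0.0003  0.0006  0.0552] spin 0.0003 rows>= 0.6
```

View pics/p3.png

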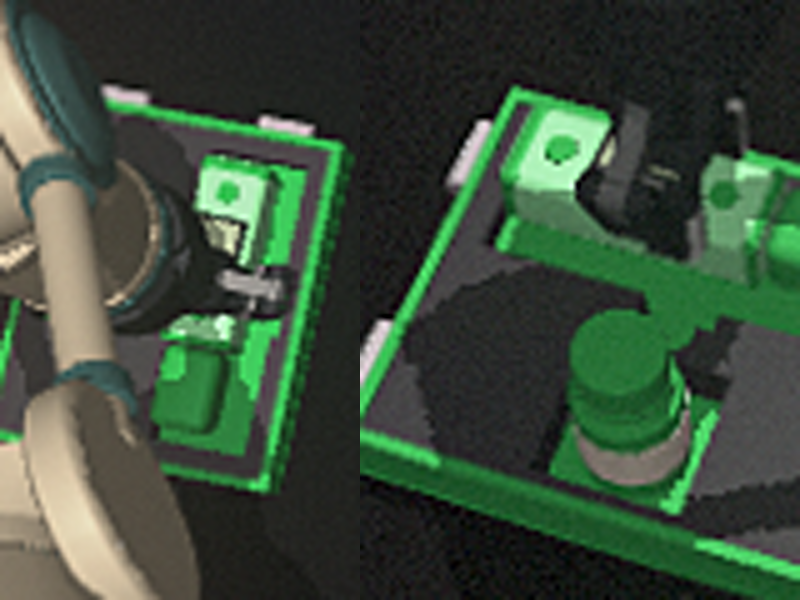

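The tester sits over the slot; after parallax (it appears about 10 px up and 24 px left because of its height) it is centred within 1–2 mm. I'll lower it.

```bash
python3 -m creep '[[0,0,0,0.015,0],[0,0,0,0.03,0],[0,0,0,0.042,0],[0,0,0,0.048,0],[0,0,0,0.048,0]]' 50
python3 -m creep '[[0,0,0,0.002,0],[0,0,0,0.004,0],[0,0,0,0.004,0]]' 50; python3 -m creep '[[0,0,0,0.002,0],[0,0,0,0.003,0],[0,0,0,0.003,0]]' 50
```

```text
clock: 29.65
position: [0.5081, 0.3042, 0.0499]
ee_rot: [0.0, 0.995, -0.099, -0.001]
contact_force: [0.9, 0.1, -0.0]
width: 0.0365
gripper_force: 50.8
clock: 29.95
position: [0.5086, 0.3045, 0.0488]
ee_rot: [0.0, 0.995, -0.099, 0.0]
contact_force: [-1.3, -0.4, -0.5]
width: 0.0366
gripper_force: 50.8
clock: 30.25
position: [0.5087, 0.3046, 0.0477]
ee_rot: [-0.0, 0.995, -0.099, 0.0]
contact_force: [-0.0, -0.4, 3.7]
width: 0.0366
gripper_force: 51.2
```

Floor contact came at the expected height (0.0337+0.014). I'll release and go to tester_ph.

```bash
python3 -m creep '[[0.62,0,0,0,0],[0.62,0,0,0,0],[0.62,0,0,0,0],[0.62,0,0,0,0],[0.62,0,0,-0.01,0],[0.62,0,0,-0.05,0],[0.62,0,0,-0.12,0],[0.62,0,0,-0.2,0],[0.62,0,0,-0.22,0],[0.62,0,0,-0.22,0]]' 50
python3 -c "
from go import *
goals((.695,-.0918,.14,1.457))"
```

```text
clock: 31.25
position: [0.5098, 0.3051, 0.1598]
ee_rot: [-0.001, 0.995, -0.099, 0.002]
contact_force: [-0.5, -0.1, -0.1]
width: 0.0529
gripper_force: 0.0
t 31.25 pos [0.5098 0.3051 0.1598] psi -0.199 F [-0.5 -0.1 -0.1] w 0.0529 grip 0.0 q6 2.19
  to [ 0.695 -0.092  0.14   1.457] row [0.5198 0.7049 0.0396] spin -0.2636 rows>= 11.0
```

```bash
python3 -m creep '[[0.75,0.52,0.705,0.04,-0.263],[0.75,0.52,0.705,0.04,-0.263],[0.75,0.52,0.705,0.04,-0.263],[0.75,0.52,0.705,0.04,-0.263],[0.75,0.52,0.705,0.04,-0.263],[0.75,0.52,0.705,0.04,-0.263],[0.75,0.52,0.705,0.04,-0.263],[0.75,0.52,0.705,0.04,-0.263],[0.75,0.52,0.705,0.04,-0.263],[0.75,0.52,0.705,0.04,-0.263]]' 50
python3 -c "
from go import *
goals((.695,-.0918,.12,1.457))"
```

```text
clock: 32.25
position: [0.695, -0.0992, 0.134]
ee_rot: [0.001, 0.808, 0.589, -0.001]
contact_force: [-0.6, 1.0, -0.7]
width: 0.0636
gripper_force: 0.0
t 32.25 pos [ 0.695  -0.0992  0.134 ] psi 1.261 F [-0.6  1.  -0.7] w 0.0636 grip 0.0 q6 0.07
  to [ 0.695 -0.092  0.12   1.457] row [ 0.0142 -0.0045  0.0279] spin -0.0312 rows>= 1.3
```

```bash
python3 -m creep '[[0.75,0,0,0,-0.031],[0.75,0,0,0,-0.031],[0.75,0,0,0,-0.031],[0.75,0,0,0,-0.031]]' 50
python3 -c "
from go import *
goals((.695,-.0918,.031,1.457))"
```

```text
clock: 32.65
position: [0.6928, -0.0923, 0.1356]
ee_rot: [-0.001, 0.747, 0.665, -0.001]
contact_force: [0.1, -0.4, -0.1]
width: 0.064
gripper_force: 0.0
t 32.65 pos [ 0.6928 -0.0923  0.1356] psi 1.454 F [ 0.1 -0.4 -0.1] w 0.064 grip 0.0 q6 -0.11
  to [ 0.695 -0.092  0.031  1.457] row [0.0014 0.0048 0.2093] spin -0.0005 rows>= 2.1
```

```bash
python3 -m creep '[[0.75,0.001,0.004,0.07,0],[0.75,0.001,0.004,0.13,0],[0.75,0.001,0.004,0.19,0],[0.75,0.001,0.004,0.209,0],[0.75,0.001,0.004,0.209,0],[0,0.001,0.004,0.209,0],[0,0.001,0.004,0.209,0],[0,0.001,0.004,0.209,0],[0,0.001,0.004,0.209,0],[0,0.001,0.004,0.209,0]]' 50
python3 -m creep '[[0,0,0,-0.02,0],[0,0,0,-0.06,0],[0,0,0,-0.12,0],[0,0,0,-0.2,0],[0,0,0,-0.26,0],[0,0,0,-0.26,0]]' 50
python3 - <<'E'
from h import *
from go import goals
goals((.515,-.3594,.165,-.172))
D=[eyes.get_image(n) for n in('top','side')]
P=[eyes.place_of(n,'tester_ph') for n in('top','side')]; print(P)
E
```

```text
clock: 33.65
position: [0.6973, -0.0926, 0.0351]
ee_rot: [0.002, 0.747, 0.665, 0.001]
contact_force: [1.5, 0.5, 6.0]
width: 0.0362
gripper_force: 51.2
clock: 34.25
position: [0.6985, -0.0928, 0.1689]
ee_rot: [0.004, 0.747, 0.665, 0.003]
contact_force: [0.3, -0.2, 0.1]
width: 0.0364
gripper_force: 50.5
t 34.25 pos [ 0.6985 -0.0928  0.1689] psi 1.455 F [ 0.3 -0.2  0.1] w 0.0364 grip 50.5 q6 -0.11
  to [ 0.515 -0.359  0.165 -0.172] row [-0.572  -0.3029  0.0055] spin 0.2589 rows>= 10.9
[[{'centre': [346.1, 273.2], 'confidence': 0.89}, {'centre': [291.3, 105.6], 'confidence': 0.65}], [{'centre': [182.6, 135.7], 'confidence': 0.68}, {'centre': [364.3, 146.3], 'confidence': 0.58}]]
```

```bash
python3 -m creep '[[0,-0.572,-0.303,0,0.259],[0,-0.572,-0.303,0,0.259],[0,-0.572,-0.303,0,0.259],[0,-0.572,-0.303,0,0.259],[0,-0.572,-0.303,0,0.259],[0,-0.572,-0.303,0,0.259],[0,-0.572,-0.303,0,0.259],[0,-0.572,-0.303,0,0.259],[0,-0.572,-0.303,0,0.259],[0,-0.572,-0.303,0,0.259]]' 50
python3 -m creep '[[0,0,0,0,0.024],[0,0,0,0,0.024],[0,0,0,0,0.024]]' 50
python3 -c "
from go import *
goals((.515,-.3594,.077,-.172))"
```

```text
clock: 35.45
position: [0.5108, -0.3584, 0.1605]
ee_rot: [-0.001, 1.0, -0.026, -0.002]
contact_force: [0.2, -0.1, -1.2]
width: 0.0364
gripper_force: 50.4
clock: 35.75
position: [0.5115, -0.3582, 0.1614]
ee_rot: [-0.001, 0.995, -0.096, -0.001]
contact_force: [0.4, 0.3, -1.2]
width: 0.036
gripper_force: 50.4
t 35.75 pos [ 0.5115 -0.3582  0.1614] psi -0.193 F [ 0.4  0.3 -1.2] w 0.036 grip 50.4 q6 1.04
  to [ 0.515 -0.359  0.077 -0.172] row [0.0077 0.0012 0.1687] spin -0.0033 rows>= 1.7
```

```bash
python3 -m creep '[[0,0.007,0.001,0.05,-0.003],[0,0.007,0.001,0.1,-0.003],[0,0.007,0.001,0.15,-0.003],[0,0.007,0.001,0.168,-0.003],[0,0.007,0.001,0.168,-0.003],[0,0.007,0.001,0.168,-0.003]]' 50
python3 - <<'E'
from h import *
from go import goals
goals((.515,-.3594,.05,-.172))
D=[eyes.get_image(n) for n in('top','side')]
cv2.imwrite('pics/p4.png',np.hstack([cv2.resize(d['frame'][a:a+100,b:b+h,::-1],(h*5,500),interpolation=cv2.INTER_CUBIC) for d,a,b,h in((D[0],130,325,80),(D[1],70,220,80))]))
E
```

```text
clock: 36.35
position: [0.516, -0.3603, 0.0795]
ee_rot: [0.0, 0.996, -0.088, 0.0]
contact_force: [0.4, -0.5, -0.3]
width: 0.0367
gripper_force: 50.5
t 36.35 pos [ 0.516  -0.3603  0.0795] psi -0.176 F [ 0.4 -0.5 -0.3] w 0.0367 grip 50.5 q6 1.03
  to [ 0.515 -0.359  0.05  -0.172] row [-0.0023 -0.0015  0.0589] spin -0.0007 rows>= 0.6
```

View pics/p4.png

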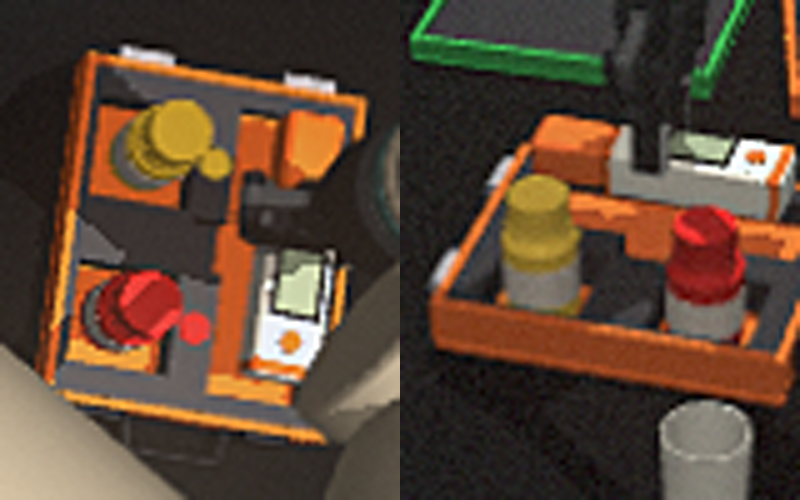

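Tester_ph hangs display up over the slot of the orange case, and its middle matches the slot after parallax. I'll lower it.

```bash
python3 -m creep '[[0,-0.002,-0.001,0.015,0],[0,-0.002,-0.001,0.03,0],[0,-0.002,-0.001,0.045,0],[0,-0.002,-0.001,0.056,0],[0,-0.002,-0.001,0.056,0]]' 50
python3 -m creep '[[0,0,0,0.002,0],[0,0,0,0.004,0],[0,0,0,0.004,0]]' 50; python3 -m creep '[[0,0,0,0.002,0],[0,0,0,0.003,0],[0,0,0,0.003,0]]' 50
```

```text
clock: 36.95
position: [0.5142, -0.359, 0.0497]
ee_rot: [-0.0, 0.996, -0.089, -0.001]
contact_force: [-0.6, 0.2, -0.6]
width: 0.0362
gripper_force: 50.5
clock: 37.25
position: [0.5147, -0.3593, 0.0491]
ee_rot: [0.0, 0.996, -0.088, 0.0]
contact_force: [0.2, 0.1, 1.2]
width: 0.0364
gripper_force: 50.6
clock: 37.55
position: [0.5147, -0.3594, 0.049]
ee_rot: [0.0, 0.996, -0.088, 0.0]
contact_force: [-2.3, 1.2, 8.3]
width: 0.0363
gripper_force: 51.4
```

```bash
python3 -m creep '[[0,0,0,-0.002,0],[0.62,0,0,-0.002,0],[0.62,0,0,-0.002,0],[0.62,0,0,-0.002,0],[0.62,0,0,-0.002,0],[0.62,0,0,-0.03,0],[0.62,0,0,-0.1,0],[0.62,0,0,-0.2,0],[0.62,0,0,-0.28,0],[0.62,0,0,-0.28,0]]' 50
python3 -m creep '[[0.62,-0.5,0.3,-0.28,0],[0.62,-0.5,0.3,-0.28,0],[0.62,-0.5,0.3,-0.28,0],[0.62,-0.5,0.3,-0.28,0],[0.62,-0.5,0.3,-0.28,0],[0.62,-0.5,0.3,-0.28,0]]'
python3 - <<'E'
from h import *
D=[eyes.get_image(n) for n in('top','side')]
vis=[np.array([.5215,-.322,0,-.172]),np.array([.517,.342,0,-.201])]; s=4; tiles=[]
for d in D:
    im=cv2.resize(d['frame'][:,:,::-1],None,fx=s,fy=s,interpolation=cv2.INTER_CUBIC)
    for p in vis:
        c=(proj(d,place(np.array([[0,0,.03]]),p))[0]*s).astype(int); c=np.clip(c,[200,150],[2048-200,1536-150])
        tiles.append(im[c[1]-150:c[1]+150,c[0]-200:c[0]+200])
cv2.imwrite('pics/end.png',np.vstack([np.hstack(tiles[:2]),np.hstack(tiles[2:])]))
for l,M,x0 in(('buffer_blue',BOT,[.5415,.0865,0,0]),('beaker',BEA,[.4695,-.1307,0,0])):
    rs=[(eyes.regions_of(n,l) or [None])[0] for n in('top','side')]
    k=[i for i in(0,1) if rs[i]]; print(l,fit([D[i] for i in k],[rs[i]['mask'].astype(float) for i in k],M,x0,False))
E
```

```text
clock: 38.55
position: [0.5178, -0.3619, 0.1955]
ee_rot: [0.004, 0.996, -0.088, 0.006]
contact_force: [0.2, -0.1, 0.2]
width: 0.0531
gripper_force: 0.0
clock: 39.15
position: [0.26, -0.4553, 0.3185]
ee_rot: [0.0, 0.996, -0.088, 0.0]
contact_force: [0.3, -0.1, -0.3]
width: 0.0529
gripper_force: 0.0
buffer_blue (array([0.54289842, 0.08558838, 0.00254239, 0.        ]), np.float64(0.15378197109849018))
beaker (array([ 0.46900537, -0.12972083,  0.00432667,  0.        ]), np.float64(0.08231956643884097))
```

View pics/end.png

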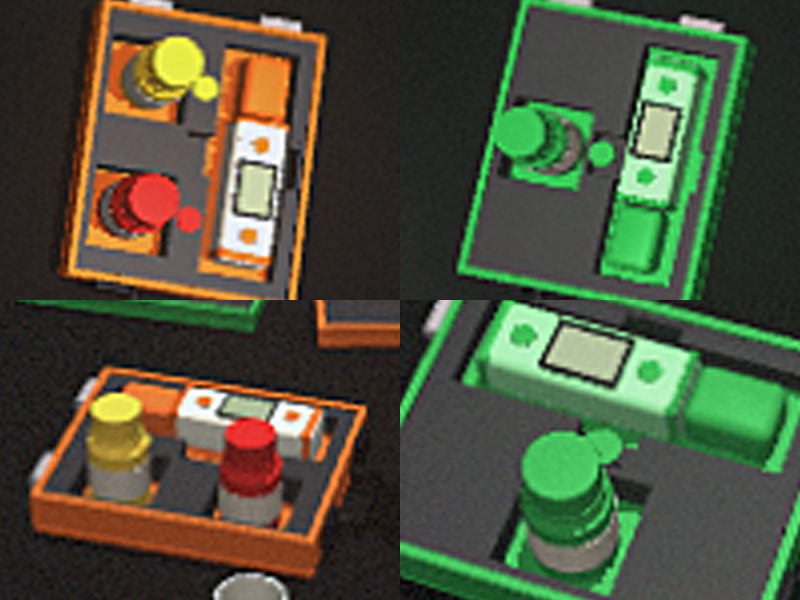

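All five pieces are released and sitting upright or flat inside their own recesses. The blue bottle and beaker fits are within 2 mm of their start. I'm handing in.

```bash
python3 -c "
from rig import manip
print(manip.sign_off())"
```

```text
the job is handed in; nothing more can be done
None
```

Both field kits are made up and handed in at about 39 s: the final pictures show every tester and bottle seated in its own recess, and the blue bottle and beaker measure within about 2 mm of where they started. The judge's result was not shown.

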